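# Comb the rusk sticks into rows

### The job

Slide the hand rake out of its hanger and use it to comb the scattered rusk sticks out from under the clear guard: reach in behind them and draw them to the open end of the pan, so that in each half the three sticks lie flat and straight across, side by side without gaps, close up against the end wall away from the guard. Then put the rake back into the hanger through its open end, slide it fully home and leave it hanging upright by its collar. Touch the rusks only with the rake, and do not knock the guard or disturb anything else on the table.

Things in the scene. Friction and masses are not known exactly. Their poses are not given: they have to be found in the camera images.
- rusk1: hard-baked rusk stick, golden brown with darker bands, 100 x 14 x 14 mm, 10 to 20 g; origin at its centre, x along its length; starts lying flat in the near (pan +y) half of the pan, turned up to 45 degrees away from lying across it
- rusk2: hard-baked rusk stick, golden brown with darker bands, 100 x 14 x 14 mm, 10 to 20 g; origin at its centre, x along its length; starts lying flat in the near (pan +y) half of the pan, turned up to 45 degrees away from lying across it
- rusk3: hard-baked rusk stick, golden brown with darker bands, 100 x 14 x 14 mm, 10 to 20 g; origin at its centre, x along its length; starts lying flat in the near (pan +y) half of the pan, turned up to 45 degrees away from lying across it
- rusk4: hard-baked rusk stick, golden brown with darker bands, 100 x 14 x 14 mm, 10 to 20 g; origin at its centre, x along its length; starts lying flat in the far (pan -y) half of the pan, turned up to 45 degrees away from lying across it
- rusk5: hard-baked rusk stick, golden brown with darker bands, 100 x 14 x 14 mm, 10 to 20 g; origin at its centre, x along its length; starts lying flat in the far (pan -y) half of the pan, turned up to 45 degrees away from lying across it
- rusk6: hard-baked rusk stick, golden brown with darker bands, 100 x 14 x 14 mm, 10 to 20 g; origin at its centre, x along its length; starts lying flat in the far (pan -y) half of the pan, turned up to 45 degrees away from lying across it
- tray: steel serving pan, fixed; origin under its centre on the table; x points along it, to the robot's left, to the end under the guard; y points to the robot, z up. Inside 250 (x) by 278 mm (y), floor 3 mm above the table, walls 25 mm high, rim 14 mm wide. A rib 6 mm wide, 20 mm high, along x at y = 0 makes a near and a far half, 136 mm wide each, centred at y = +71, -71 mm, three sticks in each
- guard: clear acrylic food guard, fixed over the pan's left (+x) end; frame the same as the pan's. Pane 5 mm thick, 368 mm wide (y); its upper, inner edge is at x = +72, z = 205 mm, and it slopes down to its outer edge at x = +172, z = 135 mm; 8 mm aluminium beads on both edges. Two 12 mm posts each side at y = +-178, x = 98 and 150 mm, on foot strips x 70 to 200 mm
- hanger_home (a point): the rake's home on its fixed hanger (left or right side of the table): a 6 mm steel fork plate on a post, top face 150 mm above the table. Point on the slot's axis at that face; x runs along the slot from the open end inwards, z up. Slot 24 mm wide, closed 1 mm behind the rake's neck here; prongs 26 mm wide, 70 mm forward; post 64 mm behind; base 8 mm thick, x -50 to 100, y +-65 mm
- hanger_mouth (a point): middle of the hanger slot's open end, 90 mm before the home point along its x, between the tips of two flared prongs (about 50 mm apart)
- rake_grip (a point): grip point on the wooden handle (20 x 20 mm) of the hand rake, 130 to 210 g in all; z up along the handle, y along the rake's head. The handle is free from 44 mm below (top of the steel collar) to 29 mm above. Starts hanging upright in the hanger, teeth down, collar on the plate, within 31 mm of home
- rake_collar (a point): middle of the underside of the rake's collar (36 mm across, 6 mm thick), 50 mm below the grip point along the handle; below it a round neck 16 mm thick, 80 mm long, leads to the head; axes as the grip's
- rake_teeth (a point): tip of the rake's middle tooth, 118 mm below and 23 mm to -x of the collar point, axes as the grip's. Seven round teeth 6 mm thick in a row along y, 15 mm pitch, stand 32 mm out of a head 102 x 16 x 16 mm centred 85 mm below the collar point. They point back to -x at 35 degrees to the handle: straight down when the handle's top leans 35 degrees towards -x
- bowl: white bowl, 180 mm across, 75 mm high, standing on the side of the table opposite the hanger; leave alone; origin under its centre
- jar: white jar with a brass lid, 68 mm across, 115 mm high; leave alone; origin under its centre
- tub: pale open plastic tub with a slice of bread, 110 x 170 x 60 mm; leave alone; origin under its centre
- lime: lime, 50 mm across, 46 mm high, in front of the pan; leave alone; origin under its centre
- dip_cup: small blue dip cup, 68 mm across, 38 mm high, in front of the pan; leave alone; origin under its centre
- spoon: steel spoon lying in front of the pan, about 20 cm long; leave alone
Things that resemble listed ones, but are neither listed nor needed, are in the scene too. Leave any turquoise look-alike of the rusk5 alone.

How it is judged:
On the way, in this order (a step that is already met when the one before it is completed fails the run):
1. the rake is out of the hanger (distance between rake_collar and hanger_home above 0.11 m), for 0.2 s.
2. both halves are combed into a close straight row at the open end (angle between the x axis of each of rusk1, rusk2, rusk3, rusk4, rusk5, rusk6 and the y axis of tray, either way round below 0.12 rad and x of rusk1 in the frame of tray between -0.124 and -0.08 m and z of each of rusk1, rusk2, rusk3, rusk4, rusk5, rusk6 in the frame of tray below 0.0145 m and y of rusk1 in the frame of tray between 0.04 and 0.1 m and x of rusk2 in the frame of tray between -0.124 and -0.08 m and y of rusk2 in the frame of tray between 0.04 and 0.1 m and x of rusk3 in the frame of tray between -0.124 and -0.08 m and y of rusk3 in the frame of tray between 0.04 and 0.1 m and x of rusk4 in the frame of tray between -0.124 and -0.08 m and y of rusk4 in the frame of tray between -0.1 and -0.04 m and x of rusk5 in the frame of tray between -0.124 and -0.08 m and y of rusk5 in the frame of tray between -0.1 and -0.04 m and x of rusk6 in the frame of tray between -0.124 and -0.08 m and y of rusk6 in the frame of tray between -0.1 and -0.04 m), for 0.2 s.
At the end, for the whole second after the job is handed in: Every stick lies flat on the pan floor (within 4.5 mm) in its own half, within 0.12 rad of straight across, its centre within 45 mm of the inner face of the end wall away from the guard; the rake hangs upright (within 0.12 rad), collar on the plate, within 12 mm of home (all of step 2 and horizontal distance between rake_collar and hanger_home below 0.012 m and z of rake_collar in the frame of hanger_home between -0.004 and 0.005 m and angle between rake_grip's own z axis and vertical below 0.12 rad); the robot touches nothing.
It fails at once if the gripper or arm touches a rusk stick (contact force between any of the fingers, the arm and rusk1 above 0.3 N or contact force between any of the fingers, the arm and rusk2 above 0.3 N or contact force between any of the fingers, the arm and rusk3 above 0.3 N or contact force between any of the fingers, the arm and rusk4 above 0.3 N or contact force between any of the fingers, the arm and rusk5 above 0.3 N or contact force between any of the fingers, the arm and rusk6 above 0.3 N).
It fails at once if the clear guard is knocked (over 8 N) (contact force between anything else and guard above 8 N).
It fails at once if a bystander is moved by more than 20 mm (distance of any of bowl, jar, tub, lime, dip_cup, spoon from where it was at the start of the episode above 0.02 m).
It also fails if it takes over 70 s, if anything falls off the work surface, if the arm or the gripper's body presses on something with over 40 N, if the wrist force passes 120 N, or if a joint passes its speed limit or range.

### The arm

A 7-joint arm with a two-finger parallel gripper is mounted at the origin on the work surface. World frame = base frame: x ahead of the robot, y to its left, z up, the work surface at z = 0. Lengths are in m, angles in rad, forces in N, time in s.
With the tool pointing down it reaches from about 0.35 to 0.9 m from the base axis. Payload 7.2 kg.
Tool frame: the origin (TCP) lies midway between the tips of the shut fingers; the grasp point (between the pads) lies 19 mm behind it; z points along the fingers, y is the direction in which the jaws open and shut (so a half turn about z gives the same grasp; the last joint's range is limited). The gripper opens to 85 mm and grips with 20 to 120 N. Pads are 22 mm wide; open, the fingers measure 114 mm over their backs; the gripper's body (76 mm by 85 mm) begins 54 mm behind the grasp point. The pads swing forward as they close: fully open they stand 13 mm farther back than shut.
Start: joints at [1.185, 0.411, -0.013, 1.596, 0.006, 1.134, -0.082], TCP at [0.195, -0.594, 0.231] pointing down, gripper open.
Joint ranges: [-2.95, 2.95], [-0.29, 1.99], [-1.47, 1.44], [0.14, 2.54], [-1.03, 4.17], [0.13, 1.85], [-2.86, 2.86]. Speed limits (rad/s): [2.39, 2.39, 3.01, 3.01, 3.14, 3.14, 3.14].

### API

Orientations are given as a unit quaternion [w, x, y, z].
In Python, from cell import r, grab_frame, job_done gives the robot as it stands.
- The arm moves only by the shell command python3 -m jog 'ROWS'. ROWS is text: rows parted by semicolons, each of 5 numbers parted by spaces: the finger opening in mm, from 0 to 85.4, then the shift along the world's x, y, z in mm, then the turn about the world's z in degrees. A call has 1 to 20 rows; each row shifts and turns the commanded pose from where the row before left it; what a row does not reach is not made up. A row lasts 1/10 s, in which the tool goes at most 50 mm and 8.59 degrees, less where a joint would pass 70% of its speed; a pose out of reach is approached as far as the arm can. A call is refused whole if a number of a shift passes 50 or a number of a turn 8.59, either way. A call with a gripper value outside its range is refused whole. The fingers move at their own pace and stop on an object; the grip force is fixed at half the most. Time passes only in rows, so rows that do not move let the fingers close. It gives the time, the measured TCP pose, the force and the opening at its end, in the units of the state.
- r.get_state(): the state, without advancing time (a new reading comes with each control period).
- grab_frame(name): name is "side" or "top" or "wrist"; returns a dict with "image" (480x640x3 uint8, red, green, blue), "range_z" (480x640 float32, m along the optical axis (not along the pixel's ray), 0 where there is no reading), "fx", "fy", "cx", "cy" (pixels), "eye" and "rotation" of the camera in the world. Camera axes: x right, y up, looking along -z (the intrinsics and any distortion apply to the point x, -y, -z); pixel columns grow to the right and rows downward; lengths in m; the calibration is good to about 2 mm. A picture is of the moment at which its call begins.
- job_done(): hands the job in, once; it reports no verdict.
The state is a dict: "time_s": time; "qpos": joint angles; "dq": joint speeds; "tau": joint torques, N m; "tool_pos": TCP position; "tool_rot": TCP orientation; "contact_force": force on the tool from outside, world axes, zero at the start; "moment": the same for the moment, N m; "width": opening from 0.0 (shut) to 1.0 (fully open).
Only numpy, scipy, OpenCV 4.12 (cv2) and the standard library are available. Lean on these libraries where they do the work, as an engineer would, in place of code of your own. Each camera call takes 0.05 s, during which the arm holds its last target.

## Working session

There is one attempt and no reset: what is moved stays moved. The work goes in short steps, Python scripts to look and compute and a shell command to move; the robot and the scene stay as the last step left them, time stands still between calls to the robot, and variables do not carry over. Pictures are saved under pics/ and viewed, and the job is handed in when it is done.

```bash
ls -la; mkdir -p pics; python3 - <<'E'
from cell import r, grab_frame
import cv2
s=r.get_state()
for k,v in s.items(): print(k,v)
for n in ("side","top","wrist"):
    f=grab_frame(n)
    cv2.imwrite(f"pics/{n}0.png",f["image"][:,:,::-1])
    print(n,f["fx"],f["fy"],f["cx"],f["cy"],f["eye"],f["rotation"],[k for k in f])
E
```

```text
total 12
drwxr-xr-x  3 agent agent 4096 Dec  7 04:36 .
drwxr-xr-x 23 root  root  4096 Dec  7 04:36 ..
drwxr-xr-x  2 agent agent 4096 Dec  7 04:36 pics
time_s 0.0
qpos [ 1.18477048  0.41189658 -0.012717    1.59706273  0.00558789  1.13429163
 -0.0821881 ]
dq [ 0.0005464  -0.00050589  0.000503    0.00147986  0.00031188 -0.00062108
  0.00152932]
tau [-4.16754310e-04 -6.00628281e+01  6.81803450e-01 -2.99402994e+01
  1.36521811e-02  1.07976803e-02 -2.58812133e-05]
tool_pos [ 0.19512275 -0.59323099  0.23044746]
tool_rot [-7.91506260e-04  9.87396712e-01  1.58262677e-01 -1.78665762e-04]
contact_force [-0.53765531  0.29157286 -0.57529671]
moment [-0.01904474 -0.04273217  0.02244744]
width 1.000420661394161
side 624.4586783390422 624.4586783390422 318.45177970613895 234.5835323096684 [0.26988668 0.86707114 1.54249992] [-0.12980871 -0.03851218  0.27670676  0.95136737] ['image', 'range_z', 'fx', 'fy', 'cx', 'cy', 'eye', 'rotation']
top 534.9837643009365 534.9837643009365 312.3156466314444 240.67336855012047 [0.29754868 0.00288904 1.21962244] [ 0.70957152  0.06352797 -0.06277323 -0.69895063] ['image', 'range_z', 'fx', 'fy', 'cx', 'cy', 'eye', 'rotation']
wrist 363.06272602044277 363.06272602044277 320.85515096907864 238.59952486084185 [ 0.25715751 -0.57362029  0.37269609] [ 0.80325437 -0.10637584  0.07738162 -0.58092916] ['image', 'range_z', 'fx', 'fy', 'cx', 'cy', 'eye', 'rotation']
```

View pics/side0.png

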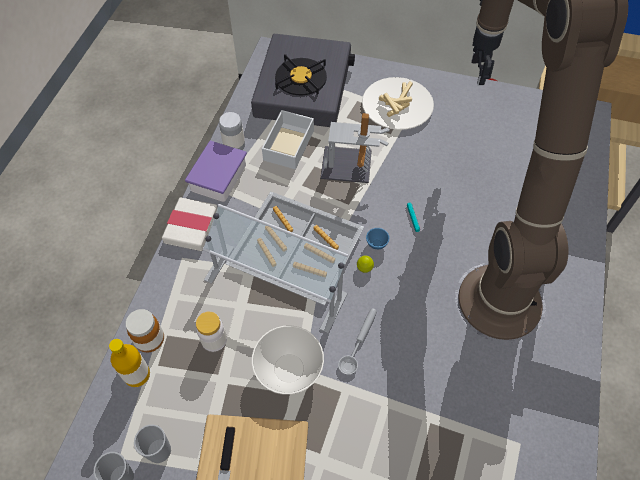

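View pics/top0.png

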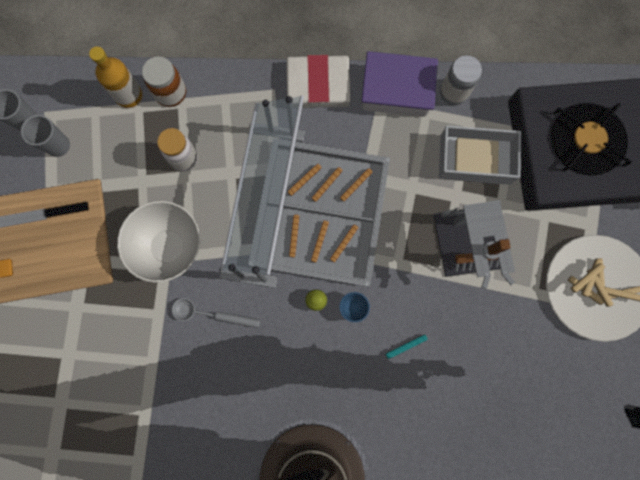

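View pics/wrist0.png

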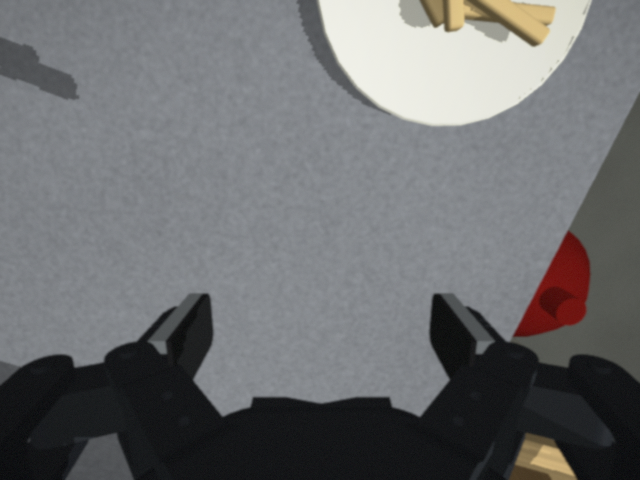

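```bash
cat > h.py <<'E'
import numpy as np, cv2
from scipy.spatial.transform import Rotation as R
from cell import r, grab_frame
def rot(f):
    q=f["rotation"]; return R.from_quat([q[1],q[2],q[3],q[0]]).as_matrix()
def cloud(f):
    z=f["range_z"]; v,u=np.mgrid[0:480,0:640]
    p=np.stack([(u-f["cx"])/f["fx"]*z,-(v-f["cy"])/f["fy"]*z,-z],-1)
    w=p@rot(f).T+np.array(f["eye"]); w[z==0]=np.nan; return w
def proj(f,P):
    c=(np.atleast_2d(P)-f["eye"])@rot(f)
    return np.stack([f["cx"]+f["fx"]*c[:,0]/-c[:,2], f["cy"]-f["fy"]*c[:,1]/-c[:,2]],-1)
def ray_z(f,u,v,z):
    d=rot(f)@np.array([(u-f["cx"])/f["fx"],-(v-f["cy"])/f["fy"],-1]); e=np.array(f["eye"])
    return e+d*(z-e[2])/d[2]
E
python3 - <<'E'
from h import *
import pickle
for n in ("top","side"):
    f=grab_frame(n); pickle.dump(f,open(n+".pkl","wb")); w=cloud(f)
    im=f["image"][:,:,::-1]
    a,b,c,d=(380,160,560,330) if n=="top" else (300,90,450,200)
    cv2.imwrite(f"pics/{n}_hang.png",cv2.resize(im[b:d,a:c],None,fx=4.4 if n=="top" else 5,fy=4.4 if n=="top" else 5,interpolation=cv2.INTER_CUBIC)[:600,:800])
    a,b,c,d=(220,80,400,300) if n=="top" else (190,180,380,310)
    cv2.imwrite(f"pics/{n}_pan.png",cv2.resize(im[b:d,a:c],None,fx=2.7 if n=="top" else 4.2,fy=2.7 if n=="top" else 4.2,interpolation=cv2.INTER_CUBIC))
    print(n,(f["range_z"]==0).mean(), np.nanmin(w[...,2]))
    if n=="top":
        for u,v in [(500,245),(465,262),(470,215),(505,270),(490,220),(600,40),(400,400),(160,240)]: print(u,v,w[v,u].round(3))
E
```

```text
top 0.004026692708333333 -0.7732717725657126
500 245 [ 0.474 -0.348  0.228]
465 262 [ 0.464 -0.327  0.068]
470 215 [ 0.549 -0.317  0.15 ]
505 270 [ 0.436 -0.382  0.153]
490 220 [ 0.539 -0.357  0.151]
600 40 [ 1.492 -1.137 -0.753]
400 400 [ 0.165 -0.192  0.001]
160 240 [0.513 0.357 0.007]
side 0.0039713541666666664 -0.7876398416967945
```

View pics/top_hang.png

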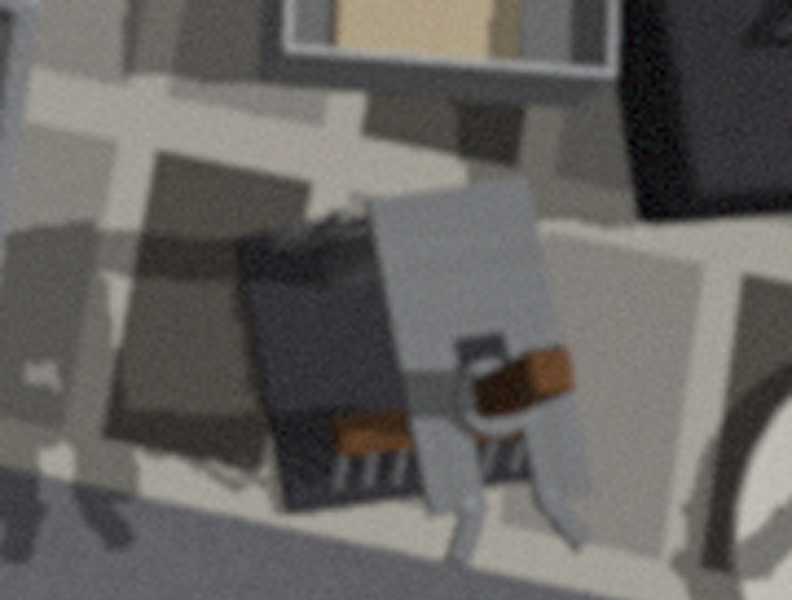

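View pics/side_hang.png

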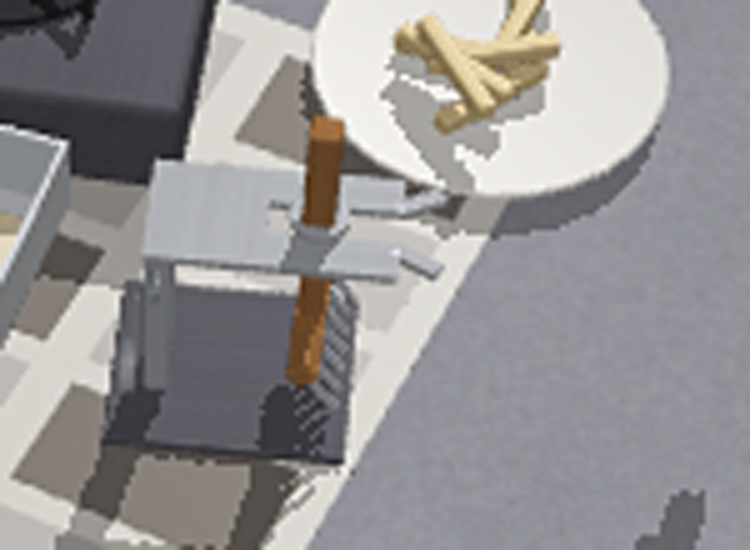

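View pics/top_pan.png

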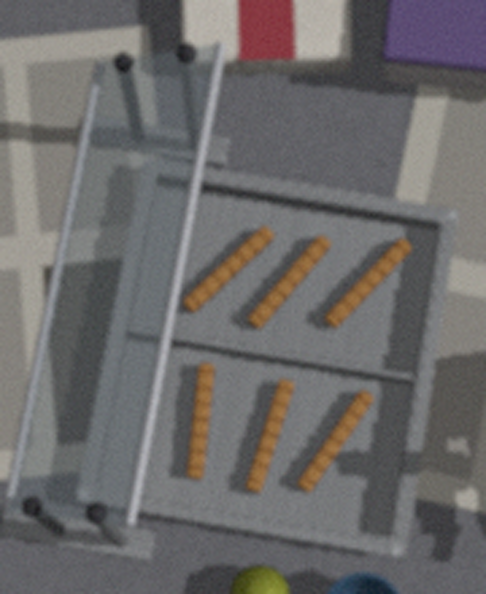

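View pics/side_pan.png

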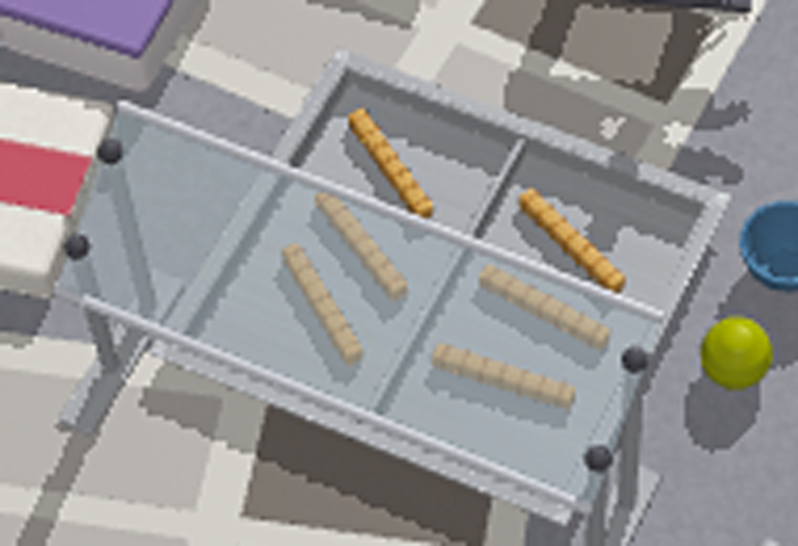

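```bash
python3 - <<'E'
from h import *
import pickle
out={}
for n in ("top","side"):
    f=pickle.load(open(n+".pkl","rb")); w=cloud(f); im=f["image"]
    hsv=cv2.cvtColor(im,cv2.COLOR_RGB2HSV)
    # rim points: z ~ .025-.03
    x,y,z=w[...,0],w[...,1],w[...,2]
    reg=(x>.3)&(x<.8)&(y>-.25)&(y<.25)
    hist=np.histogram(z[reg],bins=np.arange(-.01,.22,.005)); print(n,list(zip(hist[1].round(3),hist[0])))
    m=reg&(z>.021)&(z<.032)&(hsv[...,1]<60)
    lab=cv2.connectedComponentsWithStats(m.astype(np.uint8))
    for i in range(1,lab[0]):
        if lab[2][i,4]>30: print(lab[2][i], w[lab[1]==i].mean(0).round(3))
    cv2.imwrite(f"pics/rim_{n}.png",(m*255).astype(np.uint8))
    # sticks
    sm=((hsv[...,0]>5)&(hsv[...,0]<25)&(hsv[...,1]>(120 if n=="top" else 40))&(hsv[...,2]>60)&reg)
    lab=cv2.connectedComponentsWithStats(sm.astype(np.uint8))
    for i in range(1,lab[0]):
        if lab[2][i,4]>40:
            vv,uu=np.where(lab[1]==i); P=np.array([ray_z(f,u,v,.015)[:2] for u,v in zip(uu,vv)])
            c=P.mean(0); e,V=np.linalg.eigh(np.cov(P.T)); d=V[:,1]; s=(P-c)@d
            print(n,"stick",lab[2][i],c.round(4),"dir",np.degrees(np.arctan2(d[1],d[0])).round(1),"len",np.ptp(s).round(3), "z",np.nanmedian(z[lab[1]==i]).round(4))
E
```

```text
top [(np.float64(-0.01), np.int64(208)), (np.float64(-0.005), np.int64(8672)), (np.float64(0.0), np.int64(19417)), (np.float64(0.005), np.int64(4136)), (np.float64(0.01), np.int64(776)), (np.float64(0.015), np.int64(1563)), (np.float64(0.02), np.int64(1348)), (np.float64(0.025), np.int64(1220)), (np.float64(0.03), np.int64(174)), (np.float64(0.035), np.int64(272)), (np.float64(0.04), np.int64(139)), (np.float64(0.045), np.int64(43)), (np.float64(0.05), np.int64(4)), (np.float64(0.055), np.int64(3)), (np.float64(0.06), np.int64(5)), (np.float64(0.065), np.int64(3)), (np.float64(0.07), np.int64(6)), (np.float64(0.075), np.int64(3)), (np.float64(0.08), np.int64(1)), (np.float64(0.085), np.int64(5)), (np.float64(0.09), np.int64(4)), (np.float64(0.095), np.int64(3)), (np.float64(0.1), np.int64(3)), (np.float64(0.105), np.int64(3)), (np.float64(0.11), np.int64(3)), (np.float64(0.115), np.int64(4)), (np.float64(0.12), np.int64(0)), (np.float64(0.125), np.int64(5)), (np.float64(0.13), np.int64(18)), (np.float64(0.135), np.int64(375)), (np.float64(0.14), np.int64(583)), (np.float64(0.145), np
[... 2563 characters left out ...]
4(0.2), np.int64(464)), (np.float64(0.205), np.int64(374)), (np.float64(0.21), np.int64(127))]
[254 192 110  69 649] [ 0.561 -0.12   0.026]
[301 217  12  19  36] [ 0.572 -0.083  0.025]
[226 261 101  44 397] [0.602 0.12  0.026]
side stick [273 205  20  27 172] [ 0.6501 -0.0937] dir 137.2 len 0.105 z 0.0153
side stick [313 224  26  26 189] [ 0.5107 -0.0659] dir 146.2 len 0.104 z 0.0156
side stick [265 226  22  25 141] [ 0.6484 -0.0247] dir 141.4 len 0.101 z 0.1939
side stick [257 238  19  29 151] [0.6599 0.0281] dir 134.6 len 0.103 z 0.1691
side stick [304 243  31  20 165] [ 0.5149 -0.01  ] dir 163.0 len 0.1 z 0.1961
side stick [293 262  34  15 178] [0.5269 0.0489] dir 175.2 len 0.098 z 0.1696
```

View pics/rim_top.png

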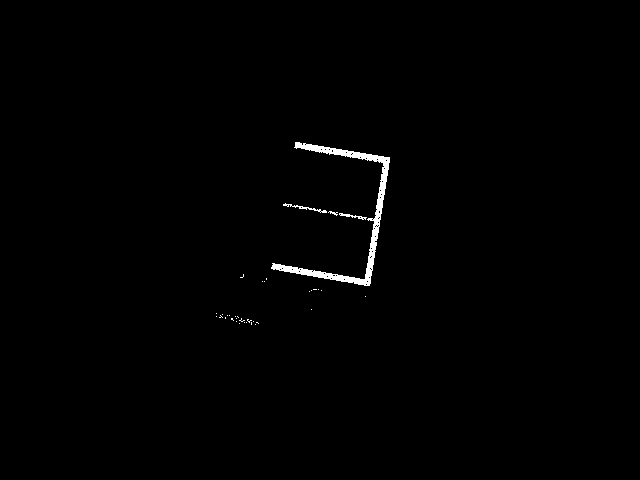

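```bash
cat > pan.py <<'E'
from h import *
import pickle
from scipy.optimize import least_squares
def fitpan():
    Q=[]
    for n in ("top","side"):
        f=pickle.load(open(n+".pkl","rb")); w=cloud(f); hsv=cv2.cvtColor(f["image"],cv2.COLOR_RGB2HSV)
        x,y,z=w[...,0],w[...,1],w[...,2]
        m=(x>.38)&(x<.78)&(y>-.2)&(y<.2)&(z>.021)&(z<.032)&(hsv[...,1]<60)
        l=cv2.connectedComponentsWithStats(m.astype(np.uint8))
        k=np.isin(l[1],[i for i in range(1,l[0]) if l[2][i,4]>300]); Q.append(w[k][:,:2])
    Q=np.vstack(Q)
    def res(p):
        # pan x axis angle a, pan y = x rotated +90 (z up)
        c,s=np.cos(p[2]),np.sin(p[2]); d=Q-p[:2]; X=d@[c,s]; Y=d@[-s,c]
        # signed distance to centerline rectangle
        qx,qy=abs(X)-.132,abs(Y)-.146
        o=np.hypot(np.maximum(qx,0),np.maximum(qy,0))+np.minimum(np.maximum(qx,qy),0)
        return o
    s=least_squares(res,[.59,.02,np.pi/2-.15],loss="soft_l1",f_scale=.004)
    return s.x, np.median(abs(res(s.x)))
E
python3 - <<'E'
from pan import *
p,e=fitpan(); print(p,np.degrees(p[2]),e)
np.save("panpose.npy",p)
c,s=np.cos(p[2]),np.sin(p[2])
for P,a in [((.6604,.028),135),((.649,-.0248),141.2),((.6505,-.0936),137.2),((.5268,.0488),175.2),((.515,-.01),163.2),((.511,-.0657),146.3)]:
    d=np.array(P)-p[:2]; X,Y=d@[c,s],d@[-s,c]; t=np.radians(a)-p[2]
    ex=abs(np.cos(t))*.05+abs(np.sin(t))*.007
    print("pan",round(X,4),round(Y,4),"ang from across",((np.degrees(t)-90+90)%180-90).round(1),"xmax",round(X+ex,4), "xmin",round(X-ex,4))
# hanger
f=pickle.load(open("top.pkl","rb")); w=cloud(f); im=f["image"]; hsv=cv2.cvtColor(im,cv2.COLOR_RGB2HSV)
x,y,z=w[...,0],w[...,1],w[...,2]
for n in("top","side"):
    f=pickle.load(open(n+".pkl","rb")); w=cloud(f); hsv=cv2.cvtColor(f["image"],cv2.COLOR_RGB2HSV)
    x,y,z=w[...,0],w[...,1],w[...,2]
    reg=(x>.35)&(x<.65)&(y>-.45)&(y<-.22)
    m=reg&(z>.14)&(z<.16)&(hsv[...,1]<70)
    rr=cv2.minAreaRect(w[m][:,:2].astype(np.float32)*1000); print(n,"plate",m.sum(),w[m].mean(0).round(4),rr)
    hm=reg&(hsv[...,0]<20)&(hsv[...,1]>110)
    print(n,"handle z",np.sort(z[hm])[-5:].round(3), np.histogram(z[hm],bins=np.arange(0,.26,.02)))
    t=hm&(z>.222); print("top face",t.sum(),w[t].mean(0).round(4),w[t].min(0),w[t].max(0))
    vis=np.zeros((480,640,3),np.uint8); vis[m]=255; vis[hm]=(0,128,255); vis[reg&(z>.151)&(z<.16)&(hsv[...,1]<70)]=(0,255,0)
    vv,uu=np.where(m|hm); cv2.imwrite(f"pics/hm_{n}.png",cv2.resize(vis[vv.min()-5:vv.max()+5,uu.min()-5:uu.max()+5],None,fx=5,fy=5,interpolation=0))
E
```

```text
[ 0.58485175 -0.0104682   1.41099553] 80.84408865594754 0.0037166269204696456
pan 0.05 -0.0685 ang from across -35.8 xmax 0.085 xmin 0.015
pan -0.0039 -0.0656 ang from across -29.6 xmax 0.0269 xmin -0.0348
pan -0.0716 -0.078 ang from across -33.6 xmax -0.0381 xmin -0.1052
pan 0.0493 0.0667 ang from across 4.4 xmax 0.0601 xmin 0.0385
pan -0.0107 0.069 ang from across -7.6 xmax 0.0029 xmin -0.0242
pan -0.0663 0.0641 ang from across -24.5 xmax -0.0391 xmin -0.0934
top plate 2440 [ 0.502  -0.3504  0.151 ] ((490.72174072265625, -354.6761474609375), (175.69973754882812, 78.02130126953125), 9.22665023803711)
top handle z [0.232 0.233 0.233 0.233 0.235] (array([  3,   0,   0, 133,   0,   0,   0,   0,  23,  30,  29,  92]), array([0.  , 0.02, 0.04, 0.06, 0.08, 0.1 , 0.12, 0.14, 0.16, 0.18, 0.2 ,
       0.22, 0.24]))
top face 88 [ 0.475  -0.3544  0.2291] [ 0.46612279 -0.36462254  0.22242795] [ 0.48391506 -0.34695134  0.23543026]
side plate 965 [ 0.5001 -0.3502  0.1507] ((489.35552978515625, -356.2253723144531), (175.1134033203125, 89.23829650878906), 9.133810043334961)
side handle z [0.233 0.233 0.234 0.234 0.234] (array([ 0,  0,  1, 93, 24,  7,  0,  2, 25, 32, 35, 44]), array([0.  , 0.02, 0.04, 0.06, 0.08, 0.1 , 0.12, 0.14, 0.16, 0.18, 0.2 ,
       0.22, 0.24]))
top face 41 [ 0.4752 -0.3546  0.2287] [ 0.46536293 -0.36805652  0.22221865] [ 0.48532838 -0.34267474  0.23449587]
```

```bash
python3 -c "
import cv2
for n in('top','side'): print(cv2.imread(f'pics/hm_{n}.png').shape)"
```

```text
(490, 345, 3)
(315, 355, 3)
```

View pics/hm_top.png

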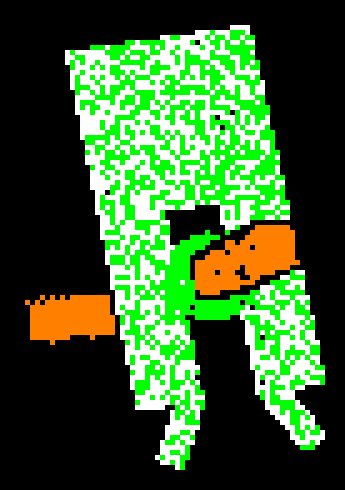

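View pics/hm_side.png

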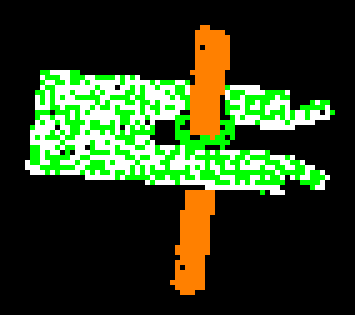

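```bash
python3 - <<'E'
from h import *
import pickle
from scipy.optimize import least_squares, differential_evolution
f=pickle.load(open("top.pkl","rb")); w=cloud(f); hsv=cv2.cvtColor(f["image"],cv2.COLOR_RGB2HSV)
x,y,z=w[...,0],w[...,1],w[...,2]
# metric BEV of the plate at z=.15 by homography sampling
res=.0005; X0,Y0=.36,-.46
gx,gy=np.meshgrid(np.arange(X0,.60,res),np.arange(Y0,-.26,res),indexing="ij")
uv=proj(f,np.stack([gx,gy,np.full_like(gx,.15)],-1).reshape(-1,3)).reshape(*gx.shape,2).astype(np.float32)
m=((z>.143)&(z<.158)&(hsv[...,1]<70)).astype(np.float32)
mb=cv2.remap(m,uv[...,0],uv[...,1],cv2.INTER_LINEAR)
im=cv2.remap(f["image"],uv[...,0],uv[...,1],cv2.INTER_LINEAR)
def sdf(p):  # template mask
    hx,hy,a=p; c,s=np.cos(a),np.sin(a); dx,dy=gx-hx,gy-hy; X=dx*c+dy*s; Y=-dx*s+dy*c
    t=(X>-70)&(X<0); 
    plate=(X>-.07)&(X<.08)&(abs(Y)<.038); slot=(X<.001)&(abs(Y)<.012)|(np.hypot(X-0.0,Y)<.0)
    return X,Y,plate
# rows: edges by column profile in hanger frame for range of yaw -> pick sharpest
best=None
for a in np.radians(np.arange(5,18,.25)):
    c,s=np.cos(a),np.sin(a); X=(gx-.475)*c+(gy+.354)*s; Y=-(gx-.475)*s+(gy+.354)*c
    k=(X>-.05)&(X<.07)
    h,_=np.histogram(Y[k],bins=np.arange(-.07,.07,.001),weights=mb[k]); sc=np.sum(np.diff(h)**2)
    if best is None or sc>best[0]: best=(sc,a,h)
sc,a,h=best; print("yaw",np.degrees(a)); print(list(zip(np.arange(-70,70),h.round(0).astype(int))))
c,s=np.cos(a),np.sin(a); X=(gx-.475)*c+(gy+.354)*s; Y=-(gx-.475)*s+(gy+.354)*c
np.save("hyaw.npy",a)
for lo,hi in [(-.036,-.016),(.016,.036),(-.007,.007)]:
    k=(Y>lo)&(Y<hi); h,_=np.histogram(X[k],bins=np.arange(-.12,.12,.003),weights=mb[k]); n,_=np.histogram(X[k],bins=np.arange(-.12,.12,.003)); print(lo,[(int(q),round(v,1)) for q,v in zip(np.arange(-120,120,3),h/np.maximum(n,1))])
b=im.copy(); cv2.imwrite("pics/bev.png",np.flipud(np.fliplr(b))[:,:,::-1])
# rake head (low orange), both views
H=[]
for n in("top","side"):
    f=pickle.load(open(n+".pkl","rb")); w=cloud(f); hsv=cv2.cvtColor(f["image"],cv2.COLOR_RGB2HSV)
    reg=(w[...,0]>.35)&(w[...,0]<.6)&(w[...,1]>-.46)&(w[...,1]<-.25)
    k=reg&(hsv[...,0]<20)&(hsv[...,1]>110)&(w[...,2]>.05)&(w[...,2]<.085); P=w[k]
    t=P[:,2]>.068; P2=P[t][:,:2]; print(n,len(P2),P2.min(0),P2.max(0)); e,V=np.linalg.eigh(np.cov(P2.T)); d=V[:,1]; print("head dir",np.degrees(np.arctan2(d[1],d[0])), P2.mean(0))
E
```

```text
yaw 8.75
[(np.int64(-70), np.int64(0)), (np.int64(-69), np.int64(0)), (np.int64(-68), np.int64(0)), (np.int64(-67), np.int64(0)), (np.int64(-66), np.int64(0)), (np.int64(-65), np.int64(0)), (np.int64(-64), np.int64(0)), (np.int64(-63), np.int64(0)), (np.int64(-62), np.int64(0)), (np.int64(-61), np.int64(0)), (np.int64(-60), np.int64(0)), (np.int64(-59), np.int64(0)), (np.int64(-58), np.int64(0)), (np.int64(-57), np.int64(0)), (np.int64(-56), np.int64(0)), (np.int64(-55), np.int64(0)), (np.int64(-54), np.int64(0)), (np.int64(-53), np.int64(0)), (np.int64(-52), np.int64(0)), (np.int64(-51), np.int64(0)), (np.int64(-50), np.int64(0)), (np.int64(-49), np.int64(0)), (np.int64(-48), np.int64(0)), (np.int64(-47), np.int64(0)), (np.int64(-46), np.int64(0)), (np.int64(-45), np.int64(0)), (np.int64(-44), np.int64(7)), (np.int64(-43), np.int64(78)), (np.int64(-42), np.int64(225)), (np.int64(-41), np.int64(345)), (np.int64(-40), np.int64(395)), (np.int64(-39), np.int64(383)), (np.int64(-38), np.int64(380)), (np.int64(-37), np.int64(384)), (np.int64(-36), np.int64(380)), (np.int64(-35), np.int64(
[... 8286 characters left out ...]
64(1.0)), (57, np.float64(1.0)), (60, np.float64(1.0)), (63, np.float64(1.0)), (66, np.float64(1.0)), (69, np.float64(1.0)), (72, np.float64(1.0)), (75, np.float64(1.0)), (78, np.float64(1.0)), (81, np.float64(1.0)), (84, np.float64(1.0)), (87, np.float64(1.0)), (90, np.float64(1.0)), (93, np.float64(1.0)), (96, np.float64(1.0)), (99, np.float64(1.0)), (102, np.float64(0.3)), (105, np.float64(0.0)), (108, np.float64(0.0)), (111, np.float64(0.0)), (114, np.float64(0.0))]
top 113 [ 0.46310899 -0.34071666] [ 0.48125866 -0.30640539]
head dir 98.02234288592442 [ 0.47238094 -0.32279763]
side 78 [ 0.46066751 -0.38141648] [ 0.48377828 -0.30367406]
head dir 96.51873412084484 [ 0.47274079 -0.33418881]
```

View pics/bev.png

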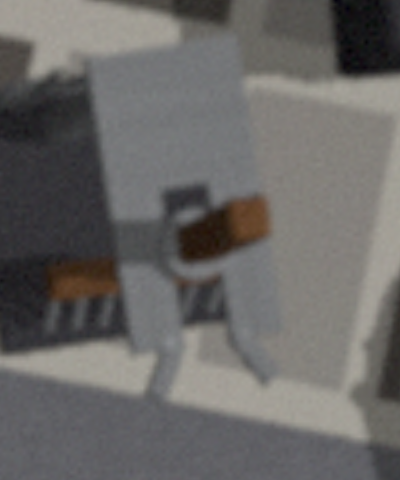

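```bash
python3 -m jog '85 0 0 30 4;85 0 0 30 8.4;85 10 8 10 8.4;85 15 13 0 8.4;85 15 13 0 8.4;85 15 13 0 8.4;85 15 13 0 8.4;85 15 13 0 8.4;85 15 13 0 8.4;85 15 13 0 8.4;85 15 13 0 8.4;85 15 13 0 8.4;85 15 13 0 8.4;85 15 13 0 8.4;85 15 13 0 8.4;85 15 13 0 8.4;85 15 13 0 8.4;85 15 13 0 8.4;85 15 13 0 8.4;85 0 0 0 8.4'; python3 - <<'E'
from h import *
s=r.get_state(); q=s["tool_rot"]; m=R.from_quat([q[1],q[2],q[3],q[0]]).as_matrix()
print(s["qpos"].round(2),s["tool_pos"].round(4),np.degrees(np.arctan2(m[1,0],m[0,0])),m[:,2].round(3))
f=grab_frame("wrist"); cv2.imwrite("pics/w1.png",f["image"][:,:,::-1]); 
E
```

```text
time_s: 2.25
tool_pos: [0.4476, -0.3749, 0.3015]
tool_rot: [0.001, -0.021, 1.0, 0.001]
contact_force: [-0.4, -0.1, 0.7]
width: 0.999
[ 1.1   0.36 -0.65  1.57  0.22  1.29  2.03] [ 0.4476 -0.3749  0.3015] -177.60043439010414 [ 0.001  0.001 -1.   ]
```

View pics/w1.png

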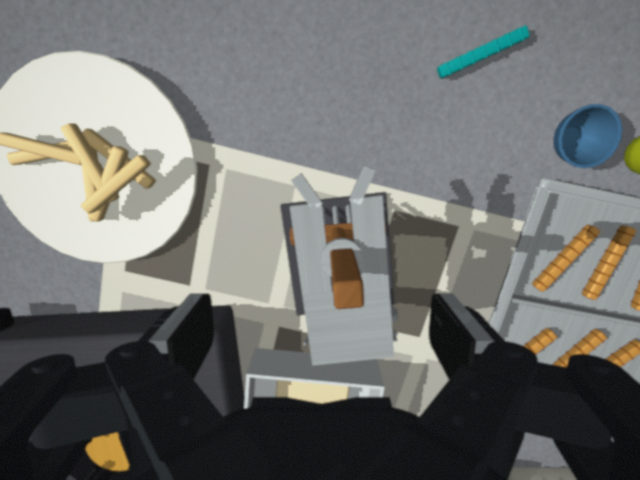

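```bash
python3 - <<'E'
from h import *
f=grab_frame("wrist"); w=cloud(f); hsv=cv2.cvtColor(f["image"],cv2.COLOR_RGB2HSV)
x,y,z=w[...,0],w[...,1],w[...,2]
reg=(x>.35)&(x<.65)&(y>-.45)&(y<-.22)
hm=reg&(hsv[...,0]<20)&(hsv[...,1]>110); t=hm&(z>.224); P=w[t]; print("top",t.sum(),P.mean(0).round(4),P.min(0).round(4),P.max(0).round(4)); print(cv2.minAreaRect(P[:,:2].astype(np.float32)*1000))
c=f["image"][160:360,260:440]; cv2.imwrite("pics/w1c.png",cv2.resize(c,None,fx=3,fy=3,interpolation=cv2.INTER_CUBIC)[:,:,::-1])
hd=hm&(z<.09); print("head",hd.sum(),w[hd].min(0),w[hd].max(0))
if hd.sum()>20:
    e,V=np.linalg.eigh(np.cov(w[hd][:,:2].T)); d=V[:,1]; print(np.degrees(np.arctan2(d[1],d[0])))
# plate in hanger frame
res=.0005; gx,gy=np.meshgrid(np.arange(.36,.60,res),np.arange(-.46,-.26,res),indexing="ij")
uv=proj(f,np.stack([gx,gy,np.full_like(gx,.15)],-1).reshape(-1,3)).reshape(*gx.shape,2).astype(np.float32)
m=((z>.143)&(z<.158)&(hsv[...,1]<70)).astype(np.float32); mb=cv2.remap(m,uv[...,0],uv[...,1],cv2.INTER_LINEAR)
best=None
for a in np.radians(np.arange(4,14,.25)):
    c,s=np.cos(a),np.sin(a); X=(gx-.4966)*c+(gy+.3534)*s; Y=-(gx-.4966)*s+(gy+.3534)*c
    k=(X>-.065)&(X<.07); h,_=np.histogram(Y[k],bins=np.arange(-.06,.06,.001),weights=mb[k]); sc=np.sum(np.diff(h)**2)
    if best is None or sc>best[0]: best=(sc,a)
a=best[1]; print("yaw",np.degrees(a)); c,s=np.cos(a),np.sin(a); X=(gx-.4966)*c+(gy+.3534)*s; Y=-(gx-.4966)*s+(gy+.3534)*c
for lo,hi in[(-.065,-.045),(.04,.07)]:
    k=(X>lo)&(X<hi); b=np.arange(-.05,.05,.001); h,_=np.histogram(Y[k],bins=b,weights=mb[k]); n,_=np.histogram(Y[k],bins=b); print([(int(round(1000*q)),round(float(v),1)) for q,v in zip(b,h/n) if .15<v<.85])
k=(abs(Y)<.007); b=np.arange(-.05,.1,.002); h,_=np.histogram(X[k],bins=b,weights=mb[k]); n,_=np.histogram(X[k],bins=b); print([(int(round(1000*q)),round(float(v),1)) for q,v in zip(b,h/n)])
E
```

```text
top 997 [ 0.4686 -0.359   0.2541] [ 0.4298 -0.4394  0.2241] [ 0.485  -0.3031  0.3725]
((463.9736328125, -367.4698791503906), (46.098663330078125, 139.72828674316406), 12.175609588623047)
head 343 [ 0.4654758  -0.40753239  0.06270552] [ 0.49006601 -0.3409855   0.08979777]
99.70433299418809
yaw 9.25
[(-39, 0.3), (-13, 0.7), (11, 0.7), (37, 0.6)]
[(-39, 0.5), (37, 0.4)]
[(-50, 0.0), (-48, 0.0), (-46, 0.0), (-44, 0.0), (-42, 0.0), (-40, 0.0), (-38, 0.7), (-36, 1.0), (-34, 1.0), (-32, 1.0), (-30, 0.9), (-28, 0.1), (-26, 0.0), (-24, 0.0), (-22, 0.0), (-20, 0.0), (-18, 0.0), (-16, 0.0), (-14, 0.0), (-12, 0.0), (-10, 0.0), (-8, 0.0), (-6, 0.0), (-4, 0.0), (-2, 0.0), (0, 0.0), (2, 0.0), (4, 0.0), (6, 0.0), (8, 0.0), (10, 0.0), (12, 0.0), (14, 0.0), (16, 0.0), (18, 0.0), (20, 0.0), (22, 0.0), (24, 0.0), (26, 0.2), (28, 1.0), (30, 1.0), (32, 1.0), (34, 1.0), (36, 1.0), (38, 1.0), (40, 1.0), (42, 1.0), (44, 1.0), (46, 1.0), (48, 1.0), (50, 1.0), (52, 1.0), (54, 1.0), (56, 1.0), (58, 1.0), (60, 1.0), (62, 1.0), (64, 1.0), (66, 1.0), (68, 1.0), (70, 1.0), (72, 1.0), (74, 1.0), (76, 1.0), (78, 1.0), (80, 0.2), (82, 0.0), (84, 0.0), (86, 0.0), (88, 0.0), (90, 0.0), (92, 0.0), (94, 0.0), (96, 0.0), (98, 0.0)]
```

View pics/w1c.png

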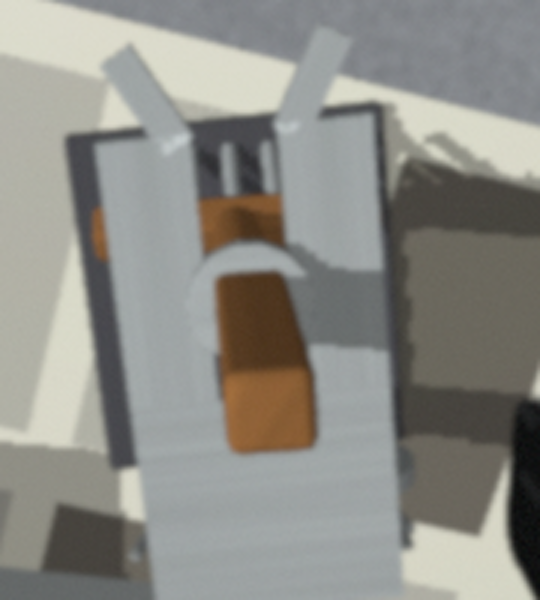

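```bash
python3 - <<'E'
from h import *
f=grab_frame("wrist"); print(ray_z(f,350.7,296.7,.229))
w=cloud(f); hsv=cv2.cvtColor(f["image"],cv2.COLOR_RGB2HSV)
t=(w[...,2]>.224)&(w[...,2]<.234)&(hsv[...,0]<20)&(hsv[...,1]>110); t[:,:330]=0; t[:,370:]=0; P=w[t]; print(t.sum(),P.mean(0)); print(cv2.minAreaRect(P[:,:2].astype(np.float32)*1000))
hd=(w[...,2]>.066)&(w[...,2]<.078)&(hsv[...,0]<20)&(hsv[...,1]>110)&(w[...,0]>.44)&(w[...,0]<.51);P=w[hd];print(P.min(0),P.max(0),cv2.minAreaRect(P[:,:2].astype(np.float32)*1000))
E
```

```text
[ 0.47479563 -0.35788632  0.229     ]
796 [ 0.47458246 -0.35736685  0.2281558 ]
((475.4657287597656, -357.3293762207031), (19.189937591552734, 18.563762664794922), 8.247020721435547)
[ 0.46652028 -0.40770251  0.06600563] [ 0.48981677 -0.34125618  0.07782866] ((477.5617370605469, -374.4927978515625), (16.747465133666992, 66.11216735839844), 7.322094917297363)
```

```bash
python3 -m jog '85 14 9 0 2.7;85 13.4 9.9 0 2.7;85 0 0 -15 0;85 0 0 -30 0;85 0 0 -30 0;85 0 0 -20 0;85 0 0 -10 0;85 0 0 0 0'; python3 - <<'E'
from h import *
f=grab_frame("side"); cv2.imwrite("pics/s2.png",cv2.resize(f["image"][60:220,280:480],None,fx=3.5,fy=3.5,interpolation=cv2.INTER_CUBIC)[:,:,::-1])
E
```

```text
time_s: 3.2
tool_pos: [0.4719, -0.3582, 0.1944]
tool_rot: [-0.001, -0.063, 0.998, 0.001]
contact_force: [0.7, -0.4, 0.5]
width: 0.994
```

View pics/s2.png

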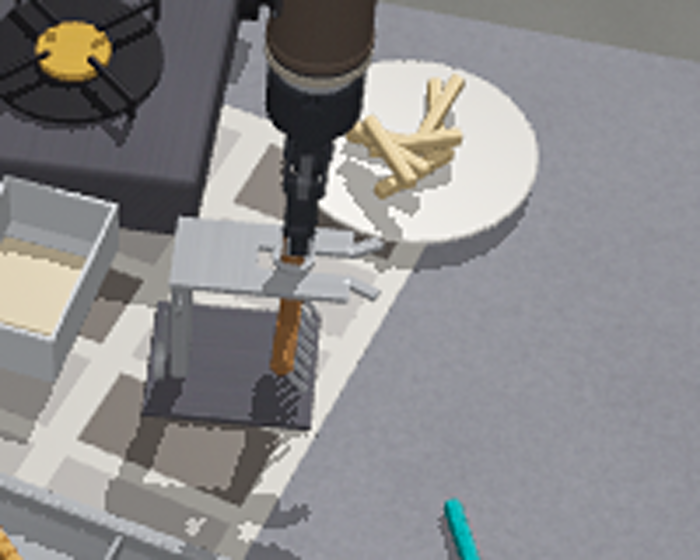

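```bash
python3 -m jog '85 3 2 0 0.6;85 0 0 0 0;50 0 0 0 0;30 0 0 0 0;10 0 0 0 0;10 0 0 0 0;10 0 0 0 0;10 0 0 0 0;10 0 0 0 0;10 0 0 0 0'
```

```text
time_s: 4.25
tool_pos: [0.4757, -0.3566, 0.1964]
tool_rot: [-0.0, -0.068, 0.998, 0.0]
contact_force: [-2.2, 0.4, 3.6]
width: 0.229
```

```bash
python3 -m jog '10 0 0 2 0;10 0 0 2 0;10 -8 -1.3 0 0;10 -16 -2.5 0 0;10 -16 -2.5 0 0;10 -16 -2.5 0 0;10 -16 -2.5 0 0;10 -16 -2.5 0 0;10 -16 -2.5 0 0;10 -8 -1.3 0 0;10 0 0 0 0'; python3 - <<'E'
from h import *
for n in("top","side"):
    f=grab_frame(n); a=f["image"]; cv2.imwrite(f"pics/{n}3.png",(cv2.resize(a[150:400,300:560],None,fx=2.4,fy=2.4) if n=="top" else cv2.resize(a[60:260,280:480],None,fx=3,fy=3))[:,:,::-1])
E
```

```text
time_s: 5.35
tool_pos: [0.362, -0.3752, 0.2005]
tool_rot: [-0.0, -0.067, 0.998, -0.0]
contact_force: [1.4, 0.6, -1.7]
width: 0.221
```

View pics/side3.png

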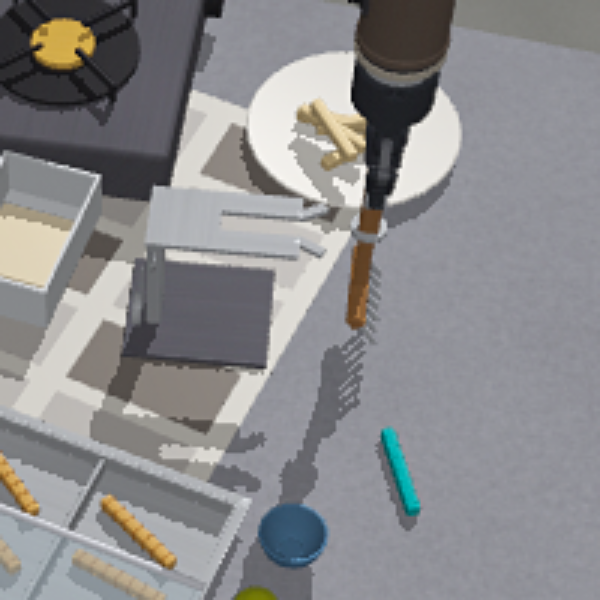

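View pics/top3.png

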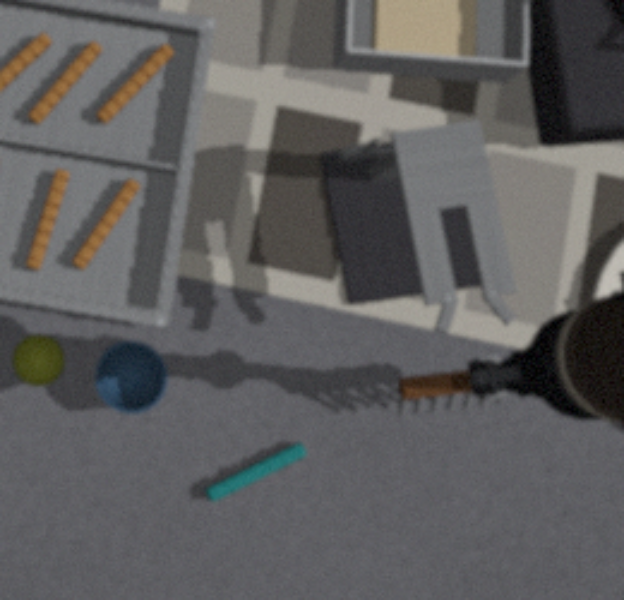

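```bash
cat > slot.py <<'E'
from h import *
def slot(f,h=(.4967,-.354)):
    w=cloud(f); z=w[...,2]; hsv=cv2.cvtColor(f["image"],cv2.COLOR_RGB2HSV)
    res=.0005; gx,gy=np.meshgrid(np.arange(.36,.60,res),np.arange(-.46,-.26,res),indexing="ij")
    uv=proj(f,np.stack([gx,gy,np.full_like(gx,.15)],-1).reshape(-1,3)).reshape(*gx.shape,2).astype(np.float32)
    m=((z>.14)&(z<.16)&(hsv[...,1]<70)).astype(np.float32); mb=cv2.remap(m,uv[...,0],uv[...,1],cv2.INTER_LINEAR)
    a=np.radians(9); c,s=np.cos(a),np.sin(a); X=(gx-h[0])*c+(gy-h[1])*s; Y=-(gx-h[0])*s+(gy-h[1])*c
    for lo,hi in[(-.065,-.045),(-.045,-.025),(-.025,-.005),(.04,.07)]:
        k=(X>lo)&(X<hi); b=np.arange(-.05,.05,.001); hh,_=np.histogram(Y[k],bins=b,weights=mb[k]); n,_=np.histogram(Y[k],bins=b); v=hh/n
        i=np.where(np.diff(v>.5))[0]; print(lo,[round(1000*(b[j]+.0005+.001*(v[j]-.5)/(v[j]-v[j+1])),1) for j in i])
    k=(abs(Y)<.007); b=np.arange(-.05,.1,.002); hh,_=np.histogram(X[k],bins=b,weights=mb[k]); n,_=np.histogram(X[k],bins=b); v=hh/n
    i=np.where(np.diff(v>.5))[0]; print("slot end / rear",[round(1000*(b[j]+.001+.002*(v[j]-.5)/(v[j]-v[j+1])),1) for j in i])
E
python3 - <<'E'
from slot import *
import pickle
for n in("top","side"):
    f=grab_frame(n); print(n); slot(f)
    if n=="side":
        w=cloud(f); hsv=cv2.cvtColor(f["image"],cv2.COLOR_RGB2HSV)
        t=(w[...,0]>.3)&(w[...,0]<.42)&(w[...,1]>-.46)&(w[...,1]<-.28)&(w[...,2]>.03)&(w[...,2]<.25)&(hsv[...,0]<20)&(hsv[...,1]>110)
        P=w[t]; print("rake orange z",P[:,2].min(),P[:,2].max(),np.histogram(P[:,2],bins=np.arange(.05,.21,.01)))
# guard bead
import pickle
p=np.load("panpose.npy"); c,s=np.cos(p[2]),np.sin(p[2])
for n in("top","side"):
    f=pickle.load(open(n+".pkl","rb")); w=cloud(f); d=w[...,:2]-p[:2]; X=d@[c,s]; Y=d@[-s,c]
    k=(w[...,2]>.19)&(w[...,2]<.225)&(X>.05)&(X<.1)&(abs(Y)<.17)
    print(n,k.sum(),np.percentile(X[k],[0.5,2,5,50]).round(4),w[k][:,2].max())
    for a,b in[(-.17,-.1),(-.1,0),(0,.1),(.1,.17)]:
        q=k&(Y>a)&(Y<b); print(np.percentile(X[q],[2,5]).round(4) if q.any() else 0)
    # rim inner -x
    k=(w[...,2]>.021)&(w[...,2]<.032)&(X>-.16)&(X<-.11)&(abs(Y)<.12); print("rim -x",np.percentile(X[k],[3,50,97]).round(4))
    k=(w[...,2]>.021)&(w[...,2]<.032)&(X>-.11)&(X<.02)&(abs(Y)<.18); 
    for sg in(1,-1): q=k&(Y*sg>.13); print("rim y",np.percentile(Y[q],[3,50,97]).round(4))
E
```

```text
top
-0.065 [np.float64(-38.3), np.float64(-10.0), np.float64(11.6), np.float64(39.5)]
-0.045 [np.float64(-38.3), np.float64(-10.1), np.float64(11.8), np.float64(39.5)]
-0.025 [np.float64(-38.4), np.float64(-10.1), np.float64(11.8), np.float64(39.5)]
0.04 [np.float64(-38.3), np.float64(39.6)]
slot end / rear [np.float64(9.4), np.float64(81.4)]
side
-0.065 [np.float64(-39.8), np.float64(-8.7), np.float64(9.3), np.float64(40.9)]
-0.045 [np.float64(-40.4), np.float64(-8.7), np.float64(10.3), np.float64(41.6)]
-0.025 [np.float64(-40.2), np.float64(-9.0), np.float64(9.2), np.float64(40.1)]
0.04 [np.float64(-40.0), np.float64(41.0)]
slot end / rear [np.float64(8.4), np.float64(79.6)]
rake orange z 0.06429815514866344 0.22082037220911088 (array([ 0, 10, 67, 29,  6, 14, 11, 10, 14,  2,  0, 12, 14, 18,  4]), array([0.05, 0.06, 0.07, 0.08, 0.09, 0.1 , 0.11, 0.12, 0.13, 0.14, 0.15,
       0.16, 0.17, 0.18, 0.19, 0.2 ]))
top 2376 [0.0681 0.0684 0.0692 0.0825] 0.21444102715846602
[0.0685 0.0694]
[0.0685 0.0692]
[0.0684 0.0693]
[0.0684 0.0692]
rim -x [-0.1386 -0.1318 -0.125 ]
rim y [0.1388 0.1456 0.1771]
rim y [-0.1533 -0.1456 -0.1389]
side 1661 [0.0666 0.0682 0.0699 0.0821] 0.2172260182887178
[0.068  0.0697]
[0.0682 0.0696]
[0.0686 0.07  ]
[0.0684 0.0702]
rim -x [-0.1405 -0.1316 -0.1222]
rim y [0.1398 0.1469 0.1521]
rim y [-0.1523 -0.1442 -0.1367]
```

```bash
cat > calc.py <<'E'
from h import *
p=np.load("panpose.npy"); c,s=np.cos(p[2]),np.sin(p[2])
TZ=.1644
def p2w(x,y): return p[:2]+np.array([c*x-s*y,s*x+c*y])/1000
def to(x,y,zt,th):
    st=r.get_state(); q=st["tool_rot"]; m=R.from_quat([q[1],q[2],q[3],q[0]]).as_matrix()
    yaw=np.degrees(np.arctan2(m[1,0],m[0,0])); t=st["tool_pos"]
    w=p2w(x,y); d=np.r_[w,zt/1000+TZ]-t
    ty=np.degrees(p[2])+th; dy=(ty-yaw+180)%360-180
    print("to",x,y,zt,th,"d mm",(d*1000).round(1),"turn",round(dy,2))
def now():
    st=r.get_state(); q=st["tool_rot"]; m=R.from_quat([q[1],q[2],q[3],q[0]]).as_matrix()
    d=st["tool_pos"][:2]-p[:2]; yaw=np.degrees(np.arctan2(m[1,0],m[0,0]))-np.degrees(p[2])
    print("t",st["time_s"],"handle pan",(1000*d@[c,s]).round(1),(1000*d@[-s,c]).round(1),"tip z",((st["tool_pos"][2]-TZ)*1000).round(1),"th",round((yaw+180)%360-180,2),"F",st["contact_force"].round(1),"w",round(st["width"],3),"q",st["qpos"].round(2))
print("pan +x 10mm =",(10*np.array([c,s])).round(2)," pan +y 10mm =",(10*np.array([-s,c])).round(2))
E
python3 -c "
from calc import *
now(); to(10,-81.5,90,-36)"
```

```text
pan +x 10mm = [1.59 9.87]  pan +y 10mm = [-9.87  1.59]
t 5.55 handle pan -394.1 159.7 tip z 36.0 th 107.01 F [ 0.3 -0.2 -1.3] w 0.223 q [ 1.24  0.34 -0.66  1.85  0.24  1.03  2.19]
to 10 -81.5 90 -36 d mm [302.4 360.6  54. ] turn -143.01
```

```bash
python3 -m jog '10 0 0 20 0;10 0 10 20 0;10 0 20 15 0;10 0 20 0 -8.4;10 0 20 0 -8.4;10 0 20 0 -8.4;10 0 20 0 -8.4;10 0 20 0 -8.4;10 5 20 0 -8.4;10 15 20 0 -8.4;10 25 20 0 -8.4;10 25 20 0 -8.4;10 25 20 0 -8.4;10 25 20 0 -8.4;10 25 20 0 -8.4;10 25 20 0 -8.4;10 25 20 0 -8.4;10 20 10 0 -8.4;10 10 0 0 -8.4;10 0 0 0 -8.4'; python3 -c "
from calc import *
now(); to(10,-81.5,90,-36)"
```

```text
time_s: 7.55
tool_pos: [0.5878, -0.0545, 0.2546]
tool_rot: [-0.001, 0.922, 0.388, 0.0]
contact_force: [-0.0, -0.2, -1.6]
width: 0.225
pan +x 10mm = [1.59 9.87]  pan +y 10mm = [-9.87  1.59]
t 7.55 handle pan -43.0 -9.9 tip z 90.2 th -35.18 F [-0.  -0.2 -1.6] w 0.225 q [ 0.41  0.39 -0.53  1.63  0.2   1.19 -0.94]
to 10 -81.5 90 -36 d mm [79.1 41.  -0.2] turn -0.82
```

```bash
python3 -m jog '10 20 10 0 -0.4;10 20 10 0 -0.4;10 20 10 0 0;10 19 11 0 0;10 0 0 0 0;10 0 0 0 0'; python3 - <<'E'
from calc import *
now(); to(10,-81.5,24,-36)
for n in("top","side"):
    f=grab_frame(n); a=f["image"]; cv2.imwrite(f"pics/{n}4.png",(cv2.resize(a[80:300,220:400],None,fx=2.7,fy=2.7) if n=="top" else cv2.resize(a[130:310,190:380],None,fx=3.3,fy=3.3))[:,:,::-1])
f=grab_frame("wrist"); cv2.imwrite("pics/w4.png",f["image"][:,:,::-1])
E
```

```text
time_s: 8.15
tool_pos: [0.6652, -0.0143, 0.2545]
tool_rot: [-0.001, 0.923, 0.384, -0.0]
contact_force: [-0.1, -0.2, -1.8]
width: 0.226
pan +x 10mm = [1.59 9.87]  pan +y 10mm = [-9.87  1.59]
t 8.15 handle pan 9.0 -80.0 tip z 90.1 th -35.69 F [-0.1 -0.2 -1.8] w 0.226 q [ 0.28  0.52 -0.51  1.43  0.26  1.26 -1.03]
to 10 -81.5 24 -36 d mm [  1.7   0.7 -66.1] turn -0.31
```

View pics/side4.png

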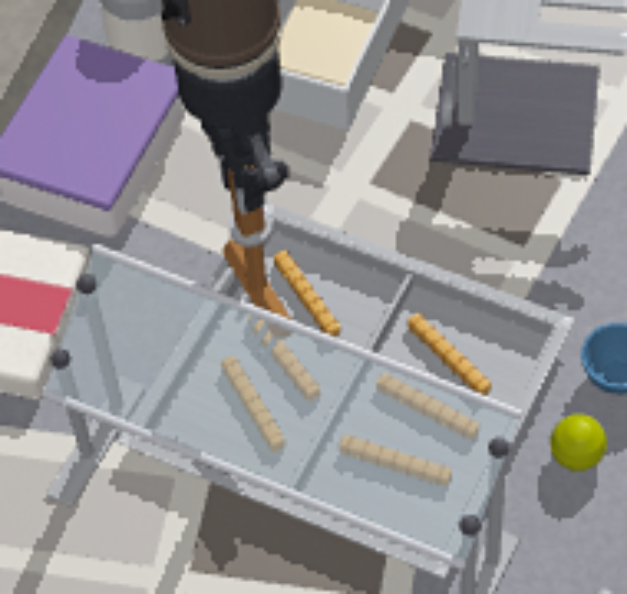

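View pics/w4.png

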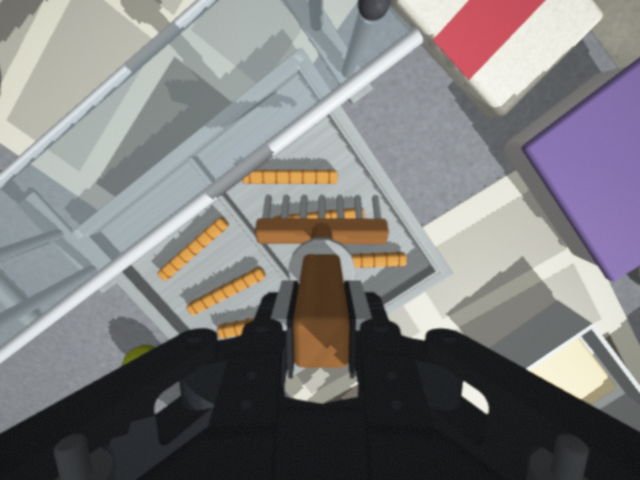

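```bash
cat > ov.py <<'E'
from calc import *
def tips(dz=0):
    st=r.get_state(); q=st["tool_rot"]; m=R.from_quat([q[1],q[2],q[3],q[0]]).as_matrix(); t=st["tool_pos"]
    tx=m[:2,0]/np.linalg.norm(m[:2,0]); ty=np.array([-tx[1],tx[0]])
    return np.array([np.r_[t[:2]+.023*tx+k*.015*ty, t[2]-TZ+dz] for k in range(-3,4)])
def overlay(f,name,crop,sc):
    a=cv2.resize(f["image"][crop[1]:crop[3],crop[0]:crop[2]],None,fx=sc,fy=sc,interpolation=cv2.INTER_CUBIC)[:,:,::-1].copy()
    for u,v in proj(f,tips()): cv2.circle(a,(int((u-crop[0])*sc),int((v-crop[1])*sc)),3,(0,0,255),-1)
    cv2.imwrite(name,a)
E
python3 - <<'E'
from ov import *
f=grab_frame("wrist"); overlay(f,"pics/w5.png",(220,130,460,300),3.2)
w=cloud(f); 
for k in [(320,228),(290,230),(350,230),(265,203),(303,203),(321,203),(340,203),(322,350)]: print(k,w[k[1],k[0]].round(4))
print(tips()[3], tips()[0],tips()[6])
E
```

```text
pan +x 10mm = [1.59 9.87]  pan +y 10mm = [-9.87  1.59]
(320, 228) [ 0.6682 -0.012   0.1482]
(290, 230) [6.486e-01 2.000e-04 1.328e-01]
(350, 230) [ 0.6804 -0.0318  0.1322]
(265, 203) [0.6435 0.027  0.1029]
(303, 203) [0.6655 0.005  0.1026]
(321, 203) [ 0.676  -0.0053  0.1031]
(340, 203) [ 0.6868 -0.0167  0.1009]
(322, 350) [ 0.662  -0.0196  0.2871]
[6.81072820e-01 1.55782784e-04 9.10255894e-02] [ 0.71290063 -0.03165601  0.09102559] [0.64924501 0.03196758 0.09102559]
```

View pics/w5.png

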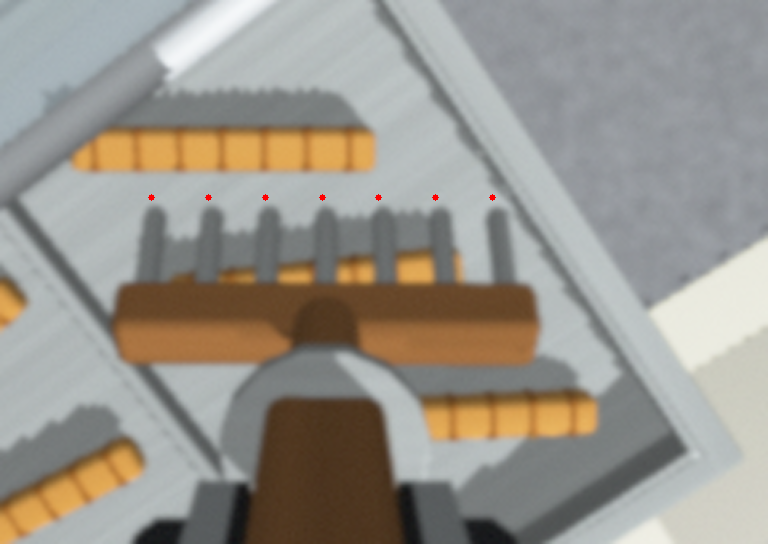

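```bash
python3 -m jog '10 1.7 0.7 -16 -0.3;10 0 0 -20 0;10 0 0 -20 0;10 0 0 -10 0;10 0 0 0 0'; python3 - <<'E'
from ov import *
now(); to(37.5,-82,24,-36); overlay(grab_frame("wrist"),"pics/w6.png",(180,90,460,300),2.8)
E
```

```text
time_s: 8.85
tool_pos: [0.6657, -0.0152, 0.187]
tool_rot: [-0.001, 0.925, 0.38, -0.002]
contact_force: [-0.2, -0.5, -1.3]
width: 0.221
pan +x 10mm = [1.59 9.87]  pan +y 10mm = [-9.87  1.59]
t 8.85 handle pan 8.2 -80.6 tip z 22.6 th -36.12 F [-0.2 -0.5 -1.3] w 0.221 q [ 0.28  0.57 -0.5   1.51  0.29  1.14 -1.06]
to 37.5 -82 24 -36 d mm [ 6.1 28.7  1.4] turn 0.12
```

View pics/w6.png

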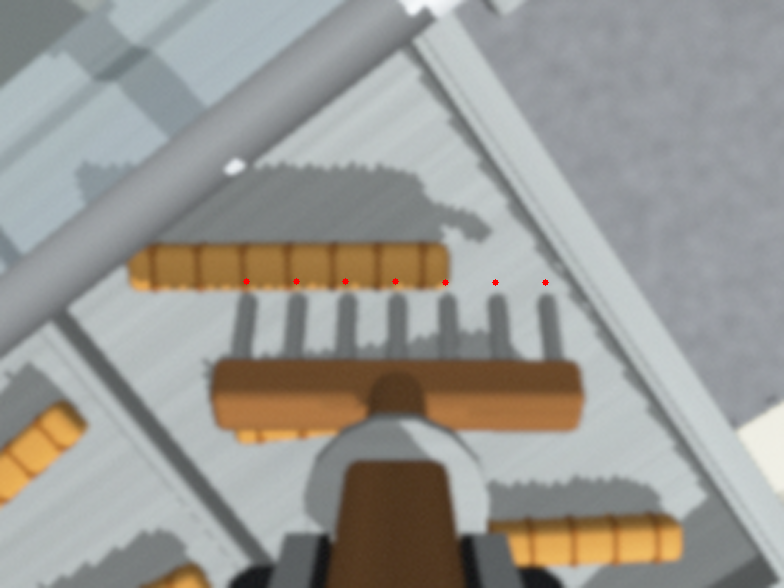

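```bash
python3 -m jog '10 2 10 1 0;10 2 10 0 0;10 1.5 5 0 0;10 1 3 0 0;10 0.3 2.1 0 0;10 0 0 0 0'; python3 - <<'E'
from ov import *
now(); to(39,-82.5,10,-36); overlay(grab_frame("wrist"),"pics/w7.png",(180,90,460,300),2.8)
f=grab_frame("top");cv2.imwrite("pics/t7.png",cv2.resize(f["image"][80:300,220:400],None,fx=2.7,fy=2.7)[:,:,::-1])
E
```

```text
time_s: 9.5
tool_pos: [0.6738, 0.0156, 0.1903]
tool_rot: [0.0, 0.925, 0.381, 0.0]
contact_force: [0.8, -1.0, -2.0]
width: 0.224
pan +x 10mm = [1.59 9.87]  pan +y 10mm = [-9.87  1.59]
t 9.5 handle pan 39.9 -83.6 tip z 25.9 th -36.07 F [ 0.8 -1.  -2. ] w 0.224 q [ 0.23  0.58 -0.5   1.49  0.29  1.15 -1.11]
to 39 -82.5 10 -36 d mm [ -1.3  -0.7 -15.9] turn 0.07
```

View pics/w7.png

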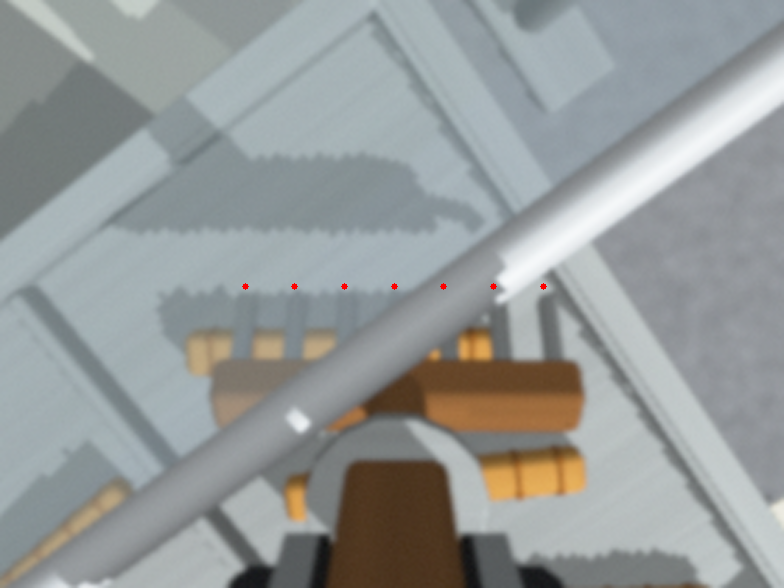

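```bash
python3 -m jog '10 0 0 -4 0;10 0 0 -4 0;10 0 0 -4 0;10 0 0 -4 0;10 0 0 0 0'; python3 - <<'E'
from ov import *
now(); overlay(grab_frame("wrist"),"pics/w8.png",(180,90,460,300),2.8)
E
```

```text
time_s: 10.1
tool_pos: [0.6733, 0.0151, 0.1734]
tool_rot: [-0.0, 0.925, 0.381, -0.001]
contact_force: [0.0, 0.5, -1.3]
width: 0.227
pan +x 10mm = [1.59 9.87]  pan +y 10mm = [-9.87  1.59]
t 10.1 handle pan 39.4 -83.2 tip z 9.0 th -36.1 F [ 0.   0.5 -1.3] w 0.227 q [ 0.23  0.59 -0.49  1.5   0.3   1.12 -1.11]
```

View pics/w8.png

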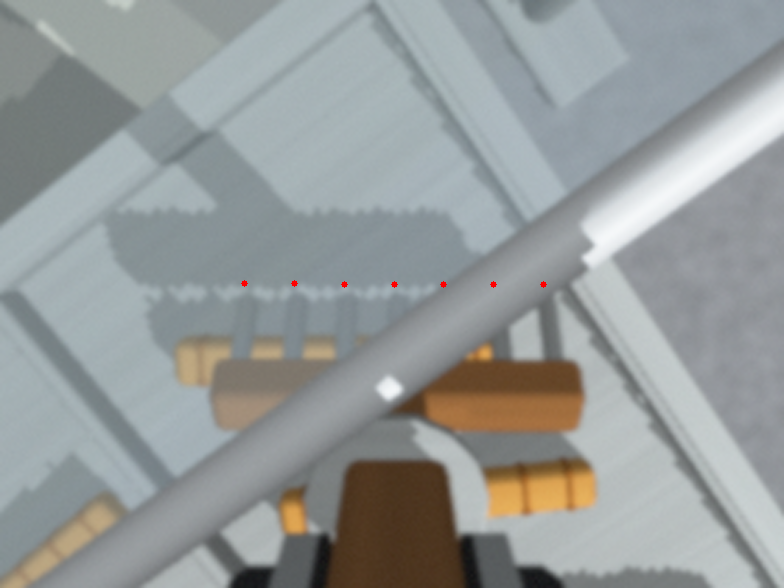

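```bash
python3 -m jog '10 -1.3 -4.9 0 0;10 -1.3 -4.9 -1 0;10 -1.3 -4.9 -1 0;10 -1.3 -4.9 -1 0;10 -0.8 -4.9 0 0;10 -0.8 -4.9 0 0;10 -0.8 -4.9 0 0;10 0 0 0 0'; python3 - <<'E'
from ov import *
now(); overlay(grab_frame("wrist"),"pics/w9.png",(180,90,460,300),2.8)
E
```

```text
time_s: 10.95
tool_pos: [0.6659, -0.0206, 0.1711]
tool_rot: [0.0, 0.925, 0.38, -0.0]
contact_force: [0.1, 0.6, -1.8]
width: 0.224
pan +x 10mm = [1.59 9.87]  pan +y 10mm = [-9.87  1.59]
t 10.95 handle pan 2.9 -81.7 tip z 6.7 th -36.18 F [ 0.1  0.6 -1.8] w 0.224 q [ 0.28  0.58 -0.49  1.53  0.3   1.11 -1.06]
```

View pics/w9.png

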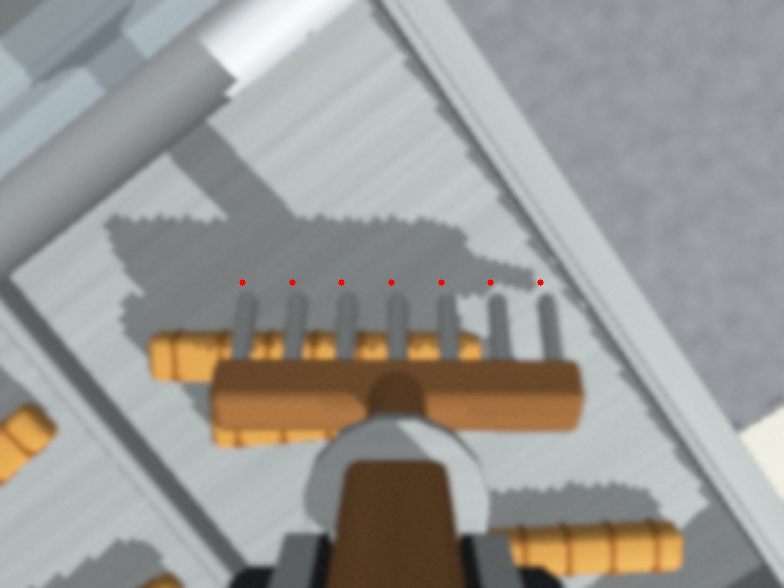

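```bash
python3 -m jog '10 -1.3 -4.9 0 2;10 -1.3 -4.9 0 3;10 -1.3 -4.9 0 3;10 -1.3 -4.9 0 3;10 -1.3 -4.9 0 3;10 -1.3 -4.9 0 3;10 -1.3 -4.9 0 3;10 -1.3 -4.9 0 3;10 0 0 0 0'; python3 - <<'E'
from ov import *
now(); overlay(grab_frame("wrist"),"pics/w10.png",(120,90,520,300),2)
f=grab_frame("side"); a=f["image"]; cv2.imwrite("pics/s10.png",cv2.resize(a[130:310,190:380],None,fx=3.3,fy=3.3)[:,:,::-1])
E
```

```text
time_s: 11.9
tool_pos: [0.6556, -0.0589, 0.1712]
tool_rot: [0.0, 0.83, 0.557, -0.0]
contact_force: [1.0, 0.6, -1.6]
width: 0.221
pan +x 10mm = [1.59 9.87]  pan +y 10mm = [-9.87  1.59]
t 11.9 handle pan -36.6 -77.6 tip z 6.8 th -13.1 F [ 1.   0.6 -1.6] w 0.221 q [ 0.4   0.59 -0.58  1.54  0.35  1.11 -0.64]
```

View pics/w10.png

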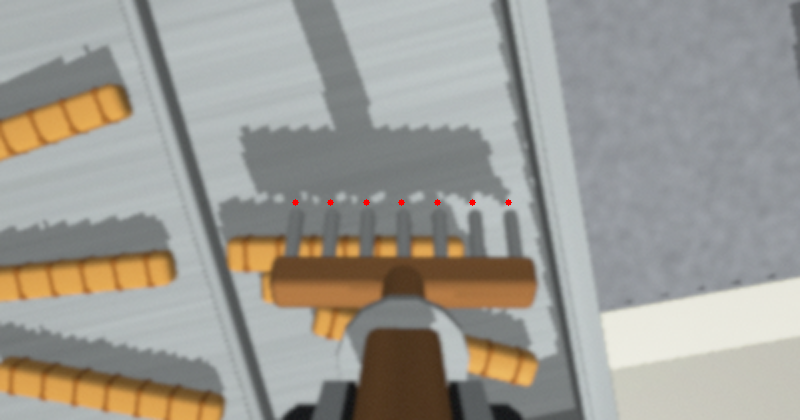

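View pics/s10.png

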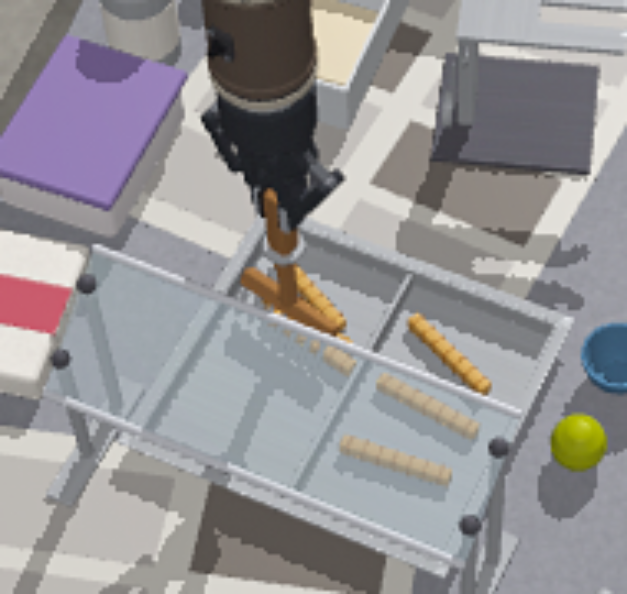

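```bash
python3 -m jog '10 -1.3 -4.9 0 3;10 -1.3 -4.9 0 3;10 -1.3 -4.9 0 3;10 -1.3 -4.9 0 2;10 -1.3 -4.9 0 2;10 -0.8 -4.9 0 0;10 -0.8 -4.9 0 0;10 -0.8 -4.9 0 0;10 0 0 0 0'; python3 - <<'E'
from ov import *
now(); overlay(grab_frame("wrist"),"pics/w11.png",(120,90,520,300),2)
f=grab_frame("side"); a=f["image"]; cv2.imwrite("pics/s11.png",cv2.resize(a[130:310,190:380],None,fx=3.3,fy=3.3)[:,:,::-1])
E
```

```text
time_s: 12.9
tool_pos: [0.6472, -0.0983, 0.1715]
tool_rot: [0.0, 0.762, 0.647, 0.0]
contact_force: [3.7, 1.9, 0.8]
width: 0.226
pan +x 10mm = [1.59 9.87]  pan +y 10mm = [-9.87  1.59]
t 12.9 handle pan -76.8 -75.6 tip z 7.1 th -0.2 F [3.7 1.9 0.8] w 0.226 q [ 0.5   0.59 -0.63  1.55  0.38  1.12 -0.38]
```

View pics/w11.png

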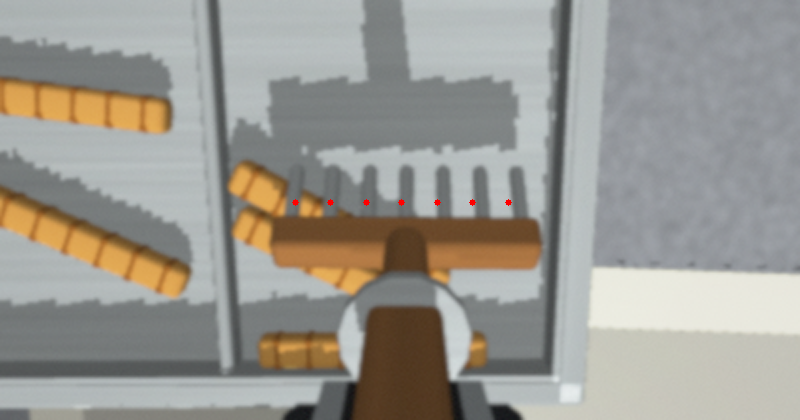

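View pics/s11.png

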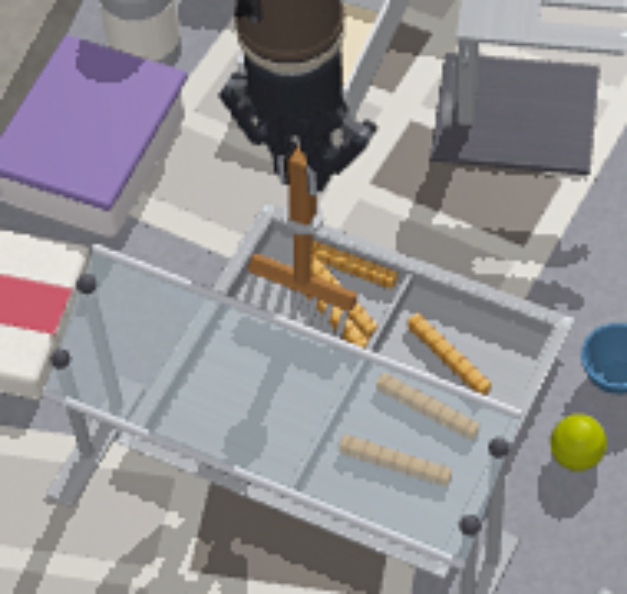

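```bash
python3 -m jog '10 1.6 9.9 0 0;10 0 0 15 0;10 0 0 25 0;10 0 0 30 0;10 0 0 0 0'; python3 - <<'E'
from ov import *
now(); overlay(grab_frame("wrist"),"pics/w12.png",(120,50,520,350),2)
f=grab_frame("top");cv2.imwrite("pics/t12.png",cv2.resize(f["image"][80:300,220:400],None,fx=2.7,fy=2.7)[:,:,::-1])
f=grab_frame("side"); a=f["image"]; cv2.imwrite("pics/s12.png",cv2.resize(a[130:310,190:380],None,fx=3.3,fy=3.3)[:,:,::-1])
E
```

```text
time_s: 13.5
tool_pos: [0.6496, -0.0871, 0.2463]
tool_rot: [0.002, 0.762, 0.648, 0.001]
contact_force: [0.4, 1.1, -1.3]
width: 0.229
pan +x 10mm = [1.59 9.87]  pan +y 10mm = [-9.87  1.59]
t 13.5 handle pan -65.3 -76.1 tip z 81.9 th -0.06 F [ 0.4  1.1 -1.3] w 0.229 q [ 0.49  0.53 -0.66  1.47  0.33  1.25 -0.36]
```

View pics/w12.png

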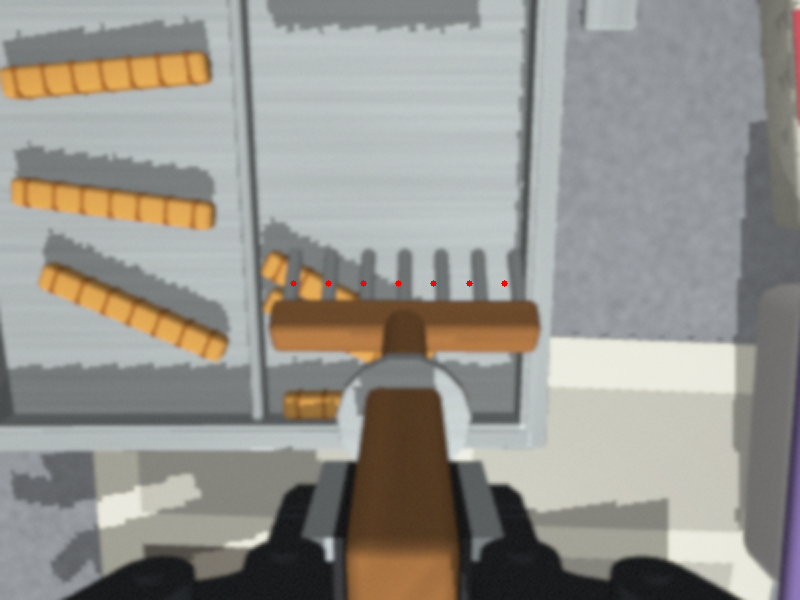

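View pics/s12.png

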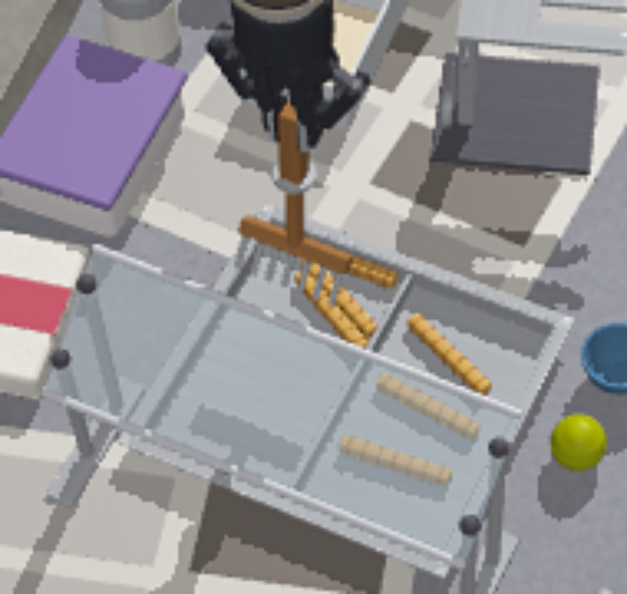

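View pics/t12.png

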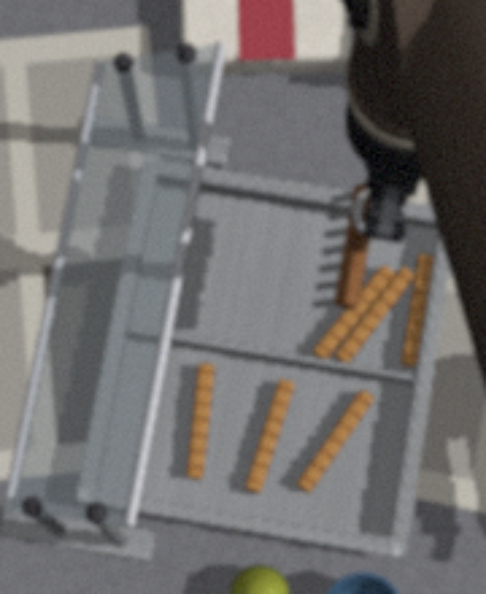

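```bash
cat > sticks.py <<'E'
from calc import *
def sticks(f,smin=110,zz=.015,show=True):
    hsv=cv2.cvtColor(f["image"],cv2.COLOR_RGB2HSV); w=cloud(f)
    v,u=np.mgrid[0:480,0:640]
    d=np.stack([(u-f["cx"])/f["fx"],-(v-f["cy"])/f["fy"],-np.ones(u.shape)],-1)@rot(f).T; e=np.array(f["eye"])
    P=e+d*((zz-e[2])/d[...,2])[...,None]; q=P[...,:2]-p[:2]; X=1000*(q@[c,s]); Y=1000*(q@[-s,c])
    m=(abs(X)<126)&(abs(Y)<140)&(hsv[...,0]>5)&(hsv[...,0]<25)&(hsv[...,1]>smin)&(hsv[...,2]>60)&((w[...,2]<.03)|(w[...,2]>.12))
    res=[]
    l=cv2.connectedComponentsWithStats(m.astype(np.uint8),connectivity=4)
    for i in range(1,l[0]):
        k=l[1]==i
        if k.sum()<40: continue
        rr=cv2.minAreaRect(np.stack([X[k],Y[k]],-1).astype(np.float32)); bp=cv2.boxPoints(rr)
        zz_=w[k][:,2]; A=np.stack([X[k],Y[k]],-1); _,V=np.linalg.eigh(np.cov(A.T)); a=(np.degrees(np.arctan2(V[1,1],V[0,1]))-90+90)%180-90
        print("comp",k.sum(),"c",np.round(rr[0],1),"size",np.round(rr[1],1),"ang",round(a,1),"x",np.round([X[k].min(),X[k].max()],1),"y",np.round([Y[k].min(),Y[k].max()],1),"z",np.round(np.nanmedian(zz_)*1000,1))
E
python3 - <<'E'
from sticks import *
sticks(grab_frame("top"))
f=grab_frame("wrist"); w=cloud(f); hsv=cv2.cvtColor(f["image"],cv2.COLOR_RGB2HSV)
# rake pitch: collar & handle top & head in pan frame
d=w[...,:2]-p[:2]; X=1000*(d@[c,s]); Y=1000*(d@[-s,c]); Z=w[...,2]*1000
m=(hsv[...,0]<20)&(hsv[...,1]>110)&(abs(Y+76)<60)
t=m&(Z>270)&(Z<290)&(abs(Y+76)<12); print("handle top",X[t].min(),X[t].max(),X[t].mean(),Y[t].mean(),Z[t].mean())
h=m&(Z>115)&(Z<140)&(abs(X+65)<50); print("head top",np.percentile(X[h],[2,50,98]),np.percentile(Y[h],[2,98]),np.percentile(Z[h],[2,50,98]))
E
```

```text
pan +x 10mm = [1.59 9.87]  pan +y 10mm = [-9.87  1.59]
comp 664 c [-80.2 -59. ] size [ 84.8 103.8] ang -40.5 x [-122.6  -37.8] y [-110.9   -7.1] z 17.1
comp 216 c [49.2 66.4] size [12.5 96.5] ang 4.3 x [40.3 58.6] y [ 18.1 114.6] z 17.4
comp 217 c [-10.8  69.1] size [97.  12.1] ang -7.3 x [-21.9   0.6] y [ 20.8 117.2] z 17.4
comp 220 c [-66.5  63.3] size [96.6 12.3] ang -24.4 x [-90.6 -43.4] y [ 18.5 107.4] z 17.1
handle top -78.42504959309545 -58.78172588191442 -67.60275612289568 -73.60695999794834 272.07670243408955
head top [-60.01057221 -53.27453611 -48.53665438] [-121.33948486  -26.52016795] [115.10186024 117.68720094 135.91823714]
```

```bash
python3 - <<'E'
from sticks import *
f=grab_frame("wrist"); w=cloud(f); hsv=cv2.cvtColor(f["image"],cv2.COLOR_RGB2HSV)
d=w[...,:2]-p[:2]; X=1000*(d@[c,s]); Y=1000*(d@[-s,c]); Z=w[...,2]*1000
m=(hsv[...,0]<20)&(hsv[...,1]>110)
for u,v in [(322,330),(322,345),(310,335),(335,335),(322,320),(280,205),(280,210),(280,215),(360,207),(360,212),(280,202),(360,203),(280,220)]:
    print(u,v,X[v-1:v+2,u-2:u+3].mean().round(1),Y[v-1:v+2,u-2:u+3].mean().round(1),Z[v-1:v+2,u-2:u+3].mean().round(1))
for u,v in [(305,178),(322,178),(340,178),(303,180),(358,180)]: print(u,v,X[v,u].round(1),Y[v,u].round(1),Z[v,u].round(1))
E
```

```text
pan +x 10mm = [1.59 9.87]  pan +y 10mm = [-9.87  1.59]
322 330 -62.9 -74.1 272.3
322 345 -68.5 -74.1 272.4
310 335 nan nan nan
335 335 -64.6 -78.5 272.5
322 320 -60.0 -74.1 270.8
280 205 -48.1 -42.8 113.3
280 210 -51.2 -43.1 117.0
280 215 -54.6 -43.2 118.6
360 207 -49.4 -102.6 114.6
360 212 -52.5 -102.3 118.0
280 202 -46.2 -42.6 110.9
360 203 -46.9 -102.8 111.7
280 220 -59.2 -42.7 115.1
305 178 -31.0 -60.4 83.5
322 178 -30.8 -74.3 85.8
340 178 -31.0 -88.9 84.5
303 180 -32.3 -58.9 86.9
358 180 -32.5 -103.5 85.7
```

```bash
sed -i 's/^TZ=.*/TZ=.168/' calc.py; sed -i 's/\.023\*tx/.037*tx/' ov.py; python3 -c "
from calc import *
now(); to(-42,-63,30,15);to(-42,-63,6,15)"
```

```text
pan +x 10mm = [1.59 9.87]  pan +y 10mm = [-9.87  1.59]
t 13.8 handle pan -66.2 -74.2 tip z 72.1 th -0.09 F [ 0.1 -0.  -0.6] w 0.227 q [ 0.49  0.54 -0.65  1.47  0.33  1.24 -0.36]
to -42 -63 30 15 d mm [ -7.2  25.7 -42.1] turn 15.09
to -42 -63 6 15 d mm [ -7.2  25.7 -66.1] turn 15.09
```

```bash
sed -i 's/^TZ=.*/TZ=.1625/' calc.py; python3 -m jog '10 0 8 -15 4;10 -2 9 -15 5.5;10 -5.2 8.7 -12 5.5;10 0 0 0 0;10 0 0 0 0'; python3 - <<'E'
from ov import *
now(); to(-42,-63,30,15);to(-42,-63,6,15)
overlay(grab_frame("wrist"),"pics/w13.png",(120,50,520,350),2)
E
```

```text
time_s: 14.3
tool_pos: [0.6411, -0.0622, 0.1989]
tool_rot: [-0.0, 0.672, 0.741, -0.0]
contact_force: [0.5, -0.2, -1.2]
width: 0.223
pan +x 10mm = [1.59 9.87]  pan +y 10mm = [-9.87  1.59]
t 14.3 handle pan -42.1 -63.7 tip z 36.4 th 14.76 F [ 0.5 -0.2 -1.2] w 0.223 q [ 0.49  0.57 -0.71  1.55  0.39  1.17 -0.19]
to -42 -63 30 15 d mm [-0.7  0.2 -6.4] turn 0.24
to -42 -63 6 15 d mm [ -0.7   0.2 -30.4] turn 0.24
```

View pics/w13.png

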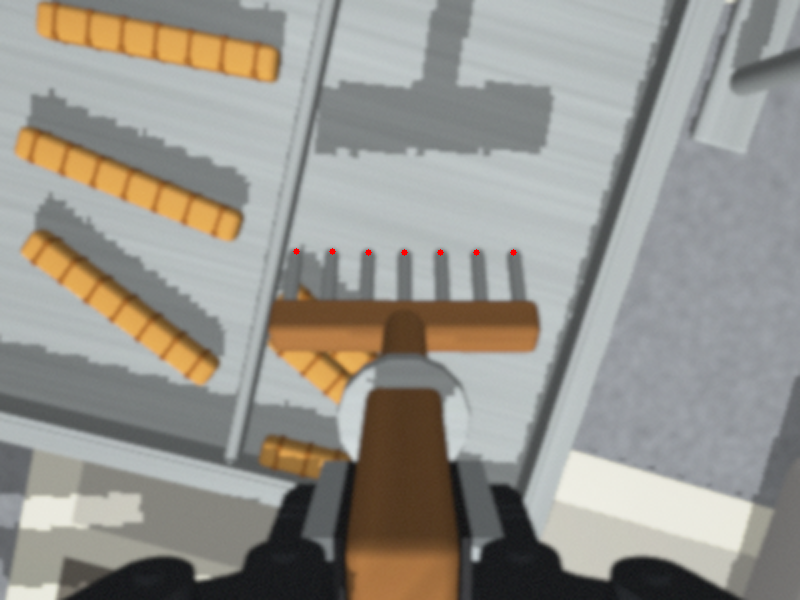

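```bash
python3 -m jog '10 2.5 -0.3 -8 0.2;10 0 0 -10 0;10 0 0 -8 0;10 0 0 -4 0;10 0 0 0 0;10 0 0 0 0'; python3 - <<'E'
from ov import *
now()
overlay(grab_frame("wrist"),"pics/w14.png",(120,50,520,350),2)
E
```

```text
time_s: 14.95
tool_pos: [0.6438, -0.0621, 0.1693]
tool_rot: [-0.0, 0.669, 0.743, 0.0]
contact_force: [-0.0, -0.0, -1.1]
width: 0.225
pan +x 10mm = [1.59 9.87]  pan +y 10mm = [-9.87  1.59]
t 14.95 handle pan -41.6 -66.4 tip z 6.8 th 15.1 F [-0.  -0.  -1.1] w 0.225 q [ 0.49  0.6  -0.69  1.57  0.41  1.12 -0.2 ]
```

View pics/w14.png

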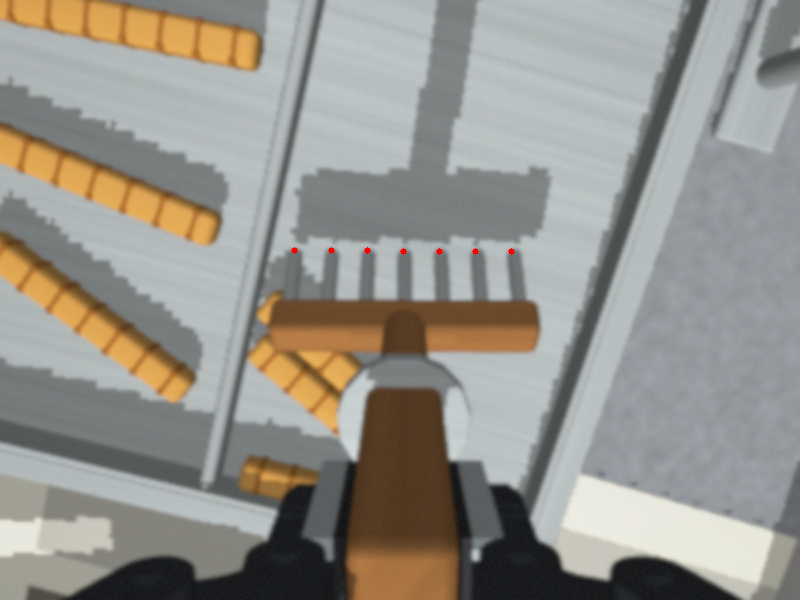

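```bash
python3 -m jog '10 0.2 -5.1 0 0;10 0.2 -5.1 0 0;10 0.2 -5.1 0 0;10 0.2 -5.1 0 0;10 0.2 -5.1 0 0;10 0 0 0 0'; python3 - <<'E'
from ov import *
now()
overlay(grab_frame("wrist"),"pics/w15.png",(120,50,520,350),2)
E
```

```text
time_s: 15.6
tool_pos: [0.6447, -0.089, 0.1692]
tool_rot: [0.0, 0.67, 0.742, -0.0]
contact_force: [0.5, 0.5, -1.8]
width: 0.221
pan +x 10mm = [1.59 9.87]  pan +y 10mm = [-9.87  1.59]
t 15.6 handle pan -68.0 -71.6 tip z 6.7 th 15.02 F [ 0.5  0.5 -1.8] w 0.221 q [ 0.52  0.61 -0.69  1.56  0.41  1.12 -0.16]
```

View pics/w15.png

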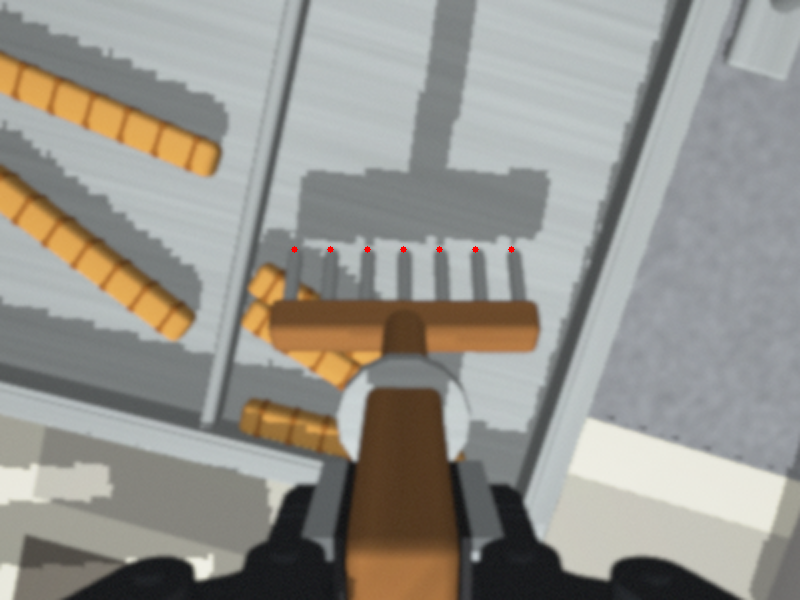

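```bash
python3 -m jog '10 -0.8 -4.9 0 0;10 -0.8 -4.9 0 0;10 -0.8 -4.9 0 0;10 0 0 0 0'; python3 - <<'E'
from ov import *
now()
overlay(grab_frame("wrist"),"pics/w16.png",(120,50,520,350),2)
E
```

```text
time_s: 16.05
tool_pos: [0.6421, -0.1037, 0.1692]
tool_rot: [0.0, 0.67, 0.742, -0.0]
contact_force: [-1.2, -0.3, -1.4]
width: 0.223
pan +x 10mm = [1.59 9.87]  pan +y 10mm = [-9.87  1.59]
t 16.05 handle pan -82.9 -71.4 tip z 6.7 th 15.03 F [-1.2 -0.3 -1.4] w 0.223 q [ 0.54  0.61 -0.69  1.56  0.41  1.12 -0.14]
```

View pics/w16.png

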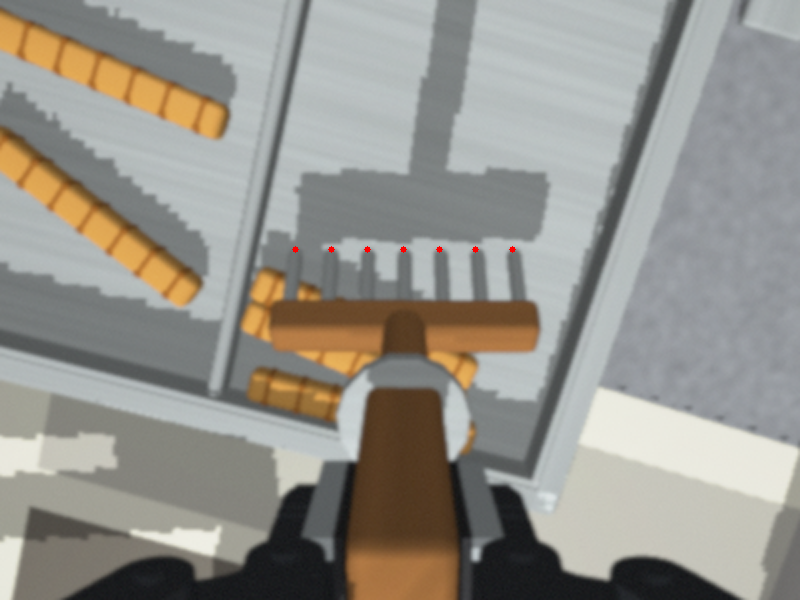

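```bash
python3 -m jog '10 -0.8 -4.9 0 0;10 -0.8 -4.9 0 -3;10 -0.7 -4.4 0 -4;10 -0.6 -3.9 0 -4;10 -0.6 -3.9 0 -4;10 0 0 0 0'; python3 - <<'E'
from ov import *
now()
overlay(grab_frame("wrist"),"pics/w17.png",(120,50,520,350),2)
E
```

```text
time_s: 16.7
tool_pos: [0.6388, -0.1251, 0.1693]
tool_rot: [0.0, 0.761, 0.648, -0.0]
contact_force: [0.7, 0.3, -0.8]
width: 0.226
pan +x 10mm = [1.59 9.87]  pan +y 10mm = [-9.87  1.59]
t 16.7 handle pan -104.6 -71.5 tip z 6.8 th 0.01 F [ 0.7  0.3 -0.8] w 0.226 q [ 0.54  0.59 -0.63  1.56  0.37  1.11 -0.33]
```

View pics/w17.png

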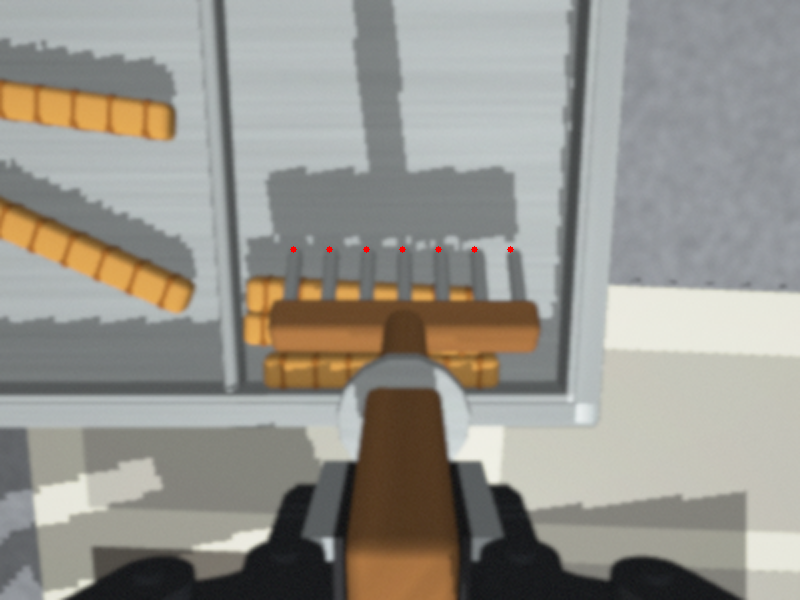

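```bash
python3 -m jog '10 -0.3 -2 0 0;10 -0.3 -2 0 0;10 -0.2 -1.5 0 0;10 0 0 0 0'; python3 - <<'E'
from ov import *
now()
overlay(grab_frame("wrist"),"pics/w18.png",(120,50,520,350),2)
E
```

```text
time_s: 17.15
tool_pos: [0.638, -0.1297, 0.1693]
tool_rot: [-0.0, 0.761, 0.649, 0.0]
contact_force: [0.4, 0.7, -0.1]
width: 0.226
pan +x 10mm = [1.59 9.87]  pan +y 10mm = [-9.87  1.59]
t 17.15 handle pan -109.3 -71.5 tip z 6.8 th 0.12 F [ 0.4  0.7 -0.1] w 0.226 q [ 0.55  0.59 -0.63  1.56  0.37  1.11 -0.33]
```

View pics/w18.png

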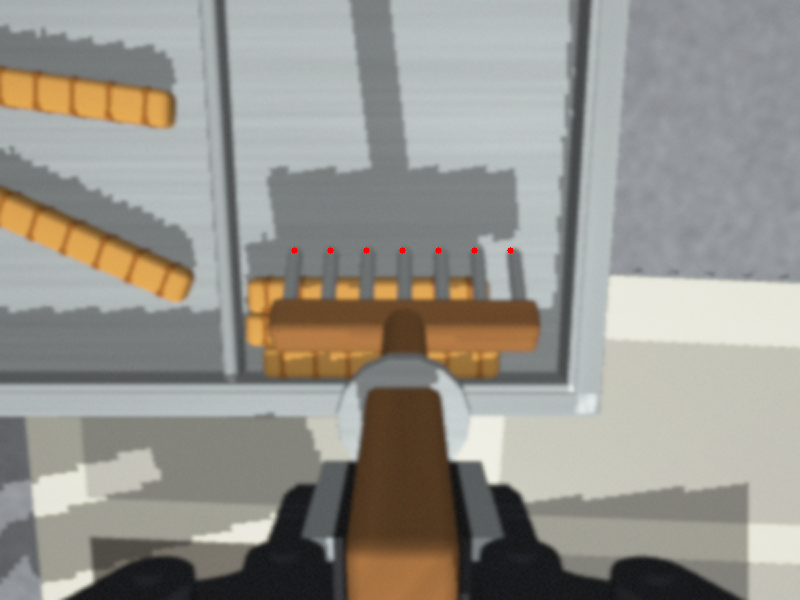

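```bash
python3 -m jog '10 1.3 7.9 0 0;10 0 0 10 0;10 0 0 20 0;10 0 0 20 0;10 0 0 0 0;10 0 0 0 0'; python3 -c "
from calc import *
now(); to(12,66,50,4)"
```

```text
time_s: 17.8
tool_pos: [0.6395, -0.1218, 0.2199]
tool_rot: [0.001, 0.761, 0.649, 0.0]
contact_force: [0.0, 0.3, -1.8]
width: 0.223
pan +x 10mm = [1.59 9.87]  pan +y 10mm = [-9.87  1.59]
t 17.8 handle pan -101.2 -71.7 tip z 57.4 th 0.12 F [ 0.   0.3 -1.8] w 0.223 q [ 0.54  0.55 -0.64  1.51  0.34  1.2  -0.31]
to 12 66 50 4 d mm [-117.9  133.7   -7.4] turn 3.88
```

```bash
python3 -m jog '10 -10 12 0 1;10 -20 22 0 1;10 -20 22 0 1;10 -20 22 0 0.9;10 -20 22 0 0;10 -18 22 0 0;10 -9.9 11.7 -7 0;10 0 0 0 0;10 0 0 0 0'; python3 - <<'E'
from ov import *
from sticks import *
now(); to(12,66,24,4)
f=grab_frame("top"); sticks(f)
cv2.imwrite("pics/t19.png",cv2.resize(f["image"][80:300,220:400],None,fx=2.7,fy=2.7)[:,:,::-1])
f=grab_frame("side"); a=f["image"]; cv2.imwrite("pics/s19.png",cv2.resize(a[130:310,190:380],None,fx=3.3,fy=3.3)[:,:,::-1])
overlay(grab_frame("wrist"),"pics/w19.png",(120,50,520,350),2)
E
```

```text
time_s: 18.7
tool_pos: [0.5214, 0.0111, 0.2119]
tool_rot: [-0.0, 0.738, 0.675, -0.0]
contact_force: [-0.7, -0.4, -1.1]
width: 0.226
pan +x 10mm = [1.59 9.87]  pan +y 10mm = [-9.87  1.59]
t 18.7 handle pan 11.2 66.1 tip z 49.4 th 4.01 F [-0.7 -0.4 -1.1] w 0.226 q [ 0.49  0.35 -0.75  1.83  0.27  1.07 -0.45]
to 12 66 24 4 d mm [  0.2   0.7 -25.4] turn -0.01
comp 375 c [-103.  -70.] size [39.5 81.7] ang 13.6 x [-122.8  -83.1] y [-110.9  -29.2] z 17.4
comp 123 c [48.4 76.2] size [13.7 76.9] ang 4.5 x [40.3 56.2] y [ 37.9 114.6] z 17.0
```

View pics/t19.png

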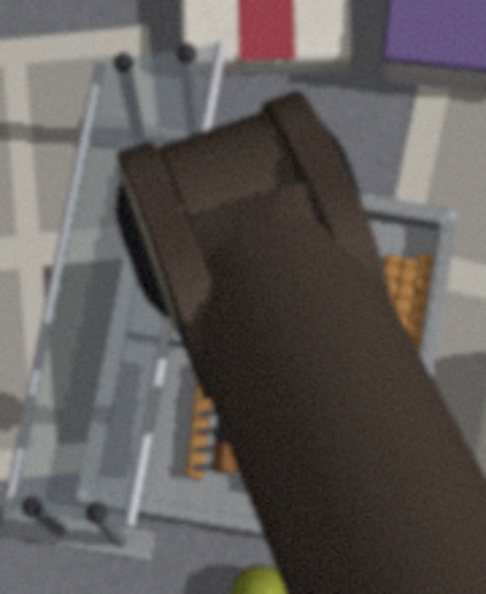

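View pics/s19.png

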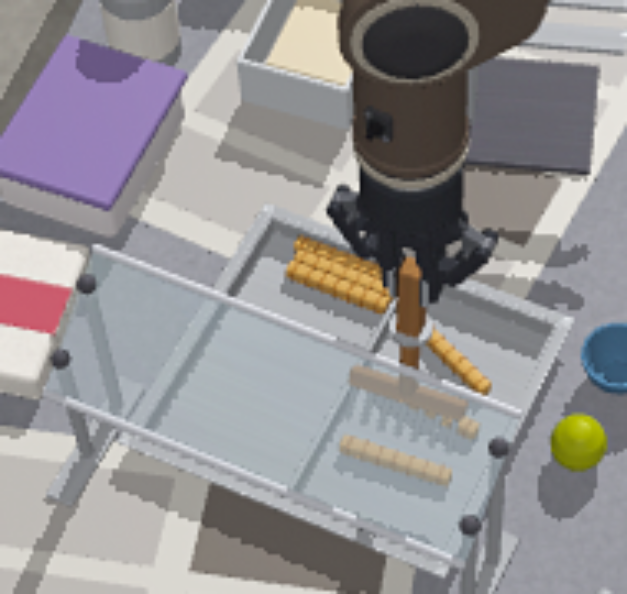

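View pics/w19.png

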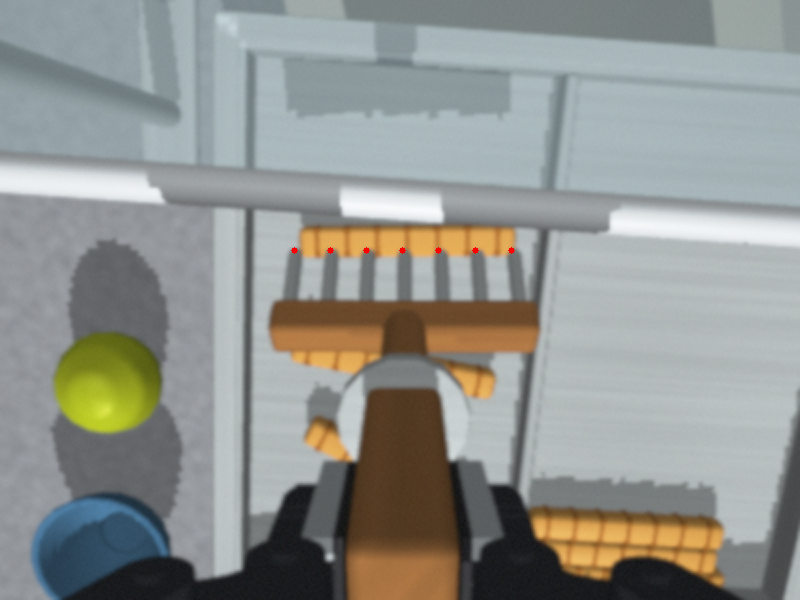

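```bash
python3 -m jog '10 0 0 -13 0;10 0 0 -13 0;10 0 0 0 0;10 1.6 9.9 0 0;10 1.3 7.9 0 0;10 0.6 3.9 0 0;10 0 0 0 0;10 0 0 0 0'; python3 - <<'E'
from ov import *
now(); to(33,66,10,4)
overlay(grab_frame("wrist"),"pics/w20.png",(120,50,520,350),2)
E
```

```text
time_s: 19.65
tool_pos: [0.525, 0.0337, 0.1865]
tool_rot: [0.0, 0.738, 0.675, 0.0]
contact_force: [-0.4, -0.7, -1.2]
width: 0.221
pan +x 10mm = [1.59 9.87]  pan +y 10mm = [-9.87  1.59]
t 19.65 handle pan 34.0 66.1 tip z 24.0 th 4.04 F [-0.4 -0.7 -1.2] w 0.221 q [ 0.43  0.38 -0.74  1.85  0.3   1.02 -0.52]
to 33 66 10 4 d mm [ -0.1  -1.  -14. ] turn -0.04
```

View pics/w20.png

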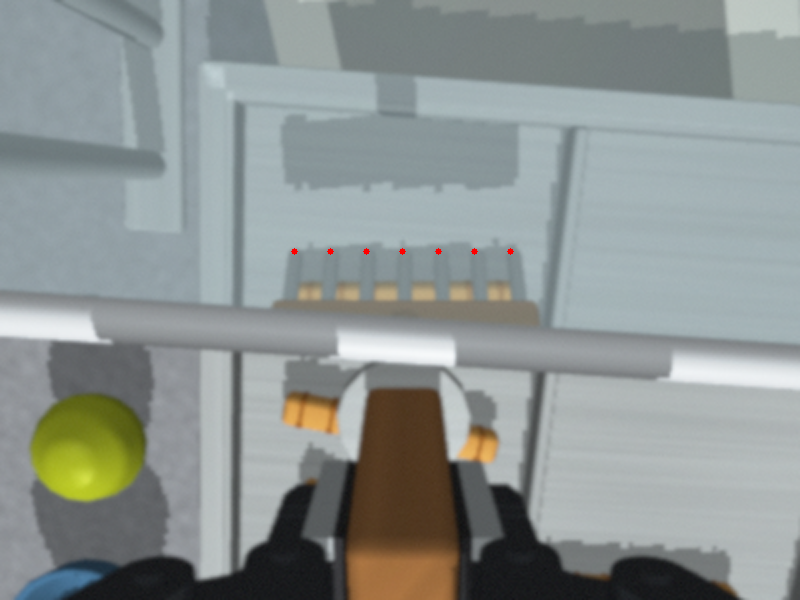

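```bash
python3 -m jog '10 0 0 -6 0;10 0 0 -6 0;10 0 0 -5 0;10 0 0 0 0;10 -0.8 -4.9 0 0;10 -0.8 -4.9 0 0;10 -0.8 -4.9 0 0;10 -0.8 -4.9 0 -1;10 -0.8 -4.9 0 -1;10 -0.8 -4.9 0 -1;10 -0.8 -4.9 0 -1;10 -0.8 -4.9 0 0;10 0 0 0 0'; python3 - <<'E'
from ov import *
now()
overlay(grab_frame("wrist"),"pics/w21.png",(120,50,520,350),2)
E
```

```text
time_s: 21.0
tool_pos: [0.5184, -0.0067, 0.1692]
tool_rot: [0.0, 0.762, 0.648, -0.0]
contact_force: [0.4, 0.4, -2.1]
width: 0.226
pan +x 10mm = [1.59 9.87]  pan +y 10mm = [-9.87  1.59]
t 21.0 handle pan -6.9 66.2 tip z 6.7 th -0.05 F [ 0.4  0.4 -2.1] w 0.226 q [ 0.49  0.39 -0.71  1.89  0.3   0.98 -0.52]
```

View pics/w21.png

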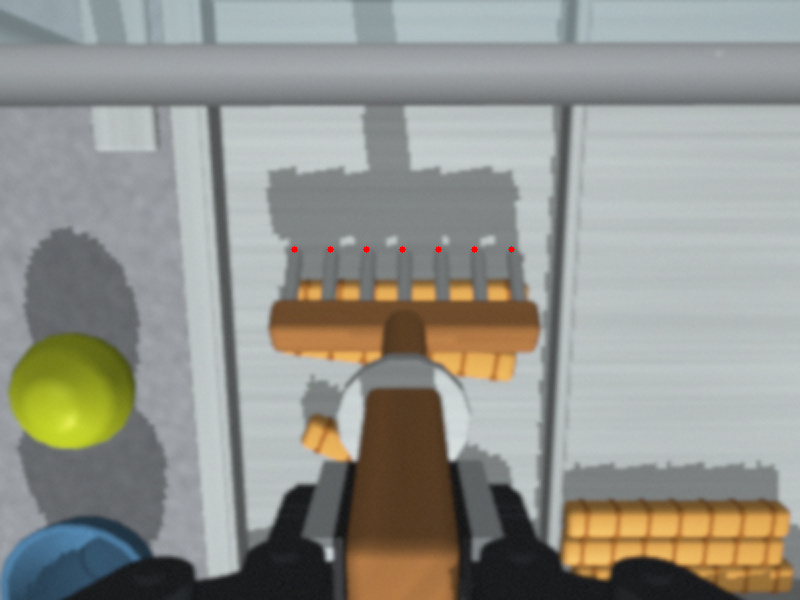

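```bash
python3 -m jog '10 -0.8 -4.9 0 0;10 -0.8 -4.9 0 0;10 -0.8 -4.9 0 0;10 -0.8 -4.9 0 0;10 -0.8 -4.9 0 0;10 -0.8 -4.9 0 0;10 -0.8 -4.9 0 0;10 -0.8 -4.9 0 0;10 -0.8 -4.9 0 0;10 -0.8 -4.9 0 0;10 0 0 0 0'; python3 - <<'E'
from ov import *
now()
overlay(grab_frame("wrist"),"pics/w22.png",(120,50,520,350),2)
E
```

```text
time_s: 22.15
tool_pos: [0.5104, -0.0556, 0.1693]
tool_rot: [0.0, 0.762, 0.648, -0.0]
contact_force: [-0.3, 1.0, -1.0]
width: 0.226
pan +x 10mm = [1.59 9.87]  pan +y 10mm = [-9.87  1.59]
t 22.15 handle pan -56.4 66.3 tip z 6.8 th -0.05 F [-0.3  1.  -1. ] w 0.226 q [ 0.58  0.38 -0.7   1.9   0.29  0.97 -0.42]
```

View pics/w22.png

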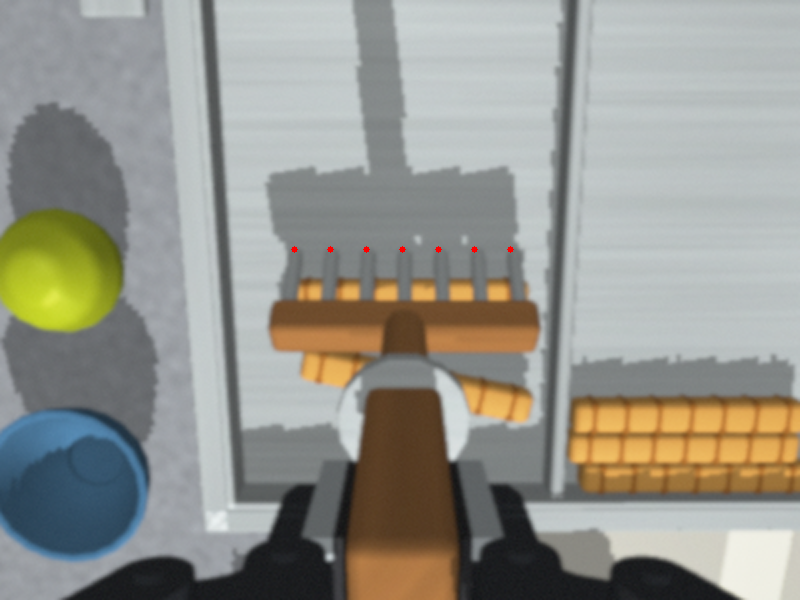

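Beautiful; continue to the wall.

```bash
python3 -m jog '10 -0.8 -4.9 0 0;10 -0.8 -4.9 0 0;10 -0.8 -4.9 0 0;10 -0.8 -4.9 0 0;10 -0.8 -4.9 0 0;10 -0.8 -4.9 0 0;10 -0.8 -4.9 0 0;10 -0.8 -4.9 0 0;10 -0.5 -3 0 0;10 0 0 0 0'; python3 - <<'E'
from ov import *
now()
overlay(grab_frame("wrist"),"pics/w23.png",(120,50,520,350),2)
E
```

```text
time_s: 23.2
tool_pos: [0.5035, -0.0976, 0.1693]
tool_rot: [0.0, 0.762, 0.648, -0.0]
contact_force: [-0.5, 0.5, -0.7]
width: 0.228
pan +x 10mm = [1.59 9.87]  pan +y 10mm = [-9.87  1.59]
t 23.2 handle pan -98.9 66.4 tip z 6.8 th -0.04 F [-0.5  0.5 -0.7] w 0.228 q [ 0.65  0.37 -0.69  1.9   0.28  0.97 -0.33]
```

View pics/w23.png

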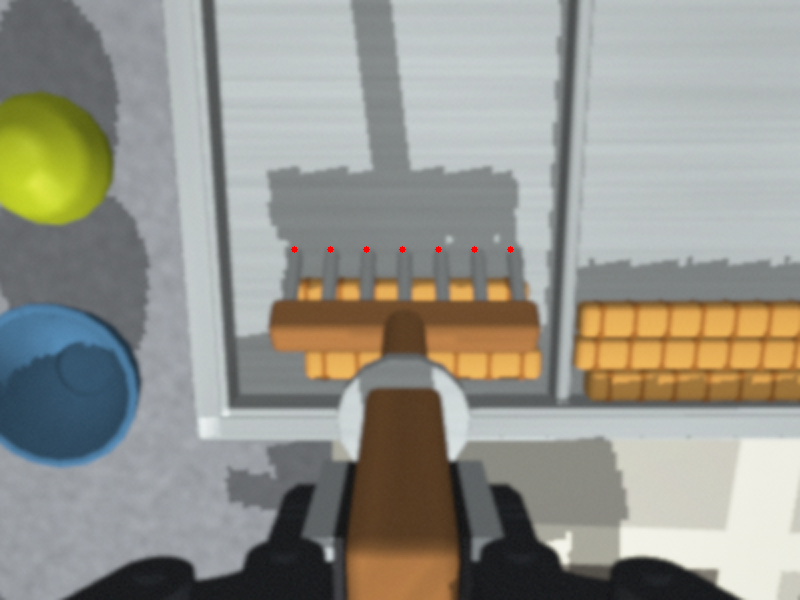

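```bash
python3 -m jog '10 -0.6 -4 0 0;10 -0.5 -3 0 0;10 -0.3 -2 0 0;10 -0.2 -1.5 0 0;10 0 0 0 0'; python3 - <<'E'
from ov import *
now()
overlay(grab_frame("wrist"),"pics/w24.png",(120,50,520,350),2)
E
```

```text
time_s: 23.75
tool_pos: [0.502, -0.1076, 0.1693]
tool_rot: [-0.0, 0.761, 0.648, -0.0]
contact_force: [-0.2, 0.1, -0.5]
width: 0.219
pan +x 10mm = [1.59 9.87]  pan +y 10mm = [-9.87  1.59]
t 23.75 handle pan -109.1 66.3 tip z 6.8 th -0.01 F [-0.2  0.1 -0.5] w 0.219 q [ 0.67  0.37 -0.69  1.9   0.28  0.97 -0.31]
```

View pics/w24.png

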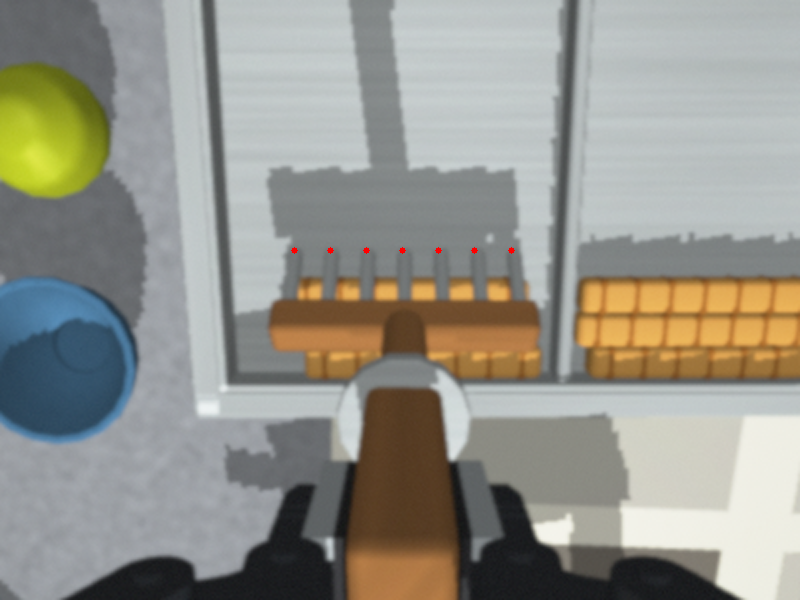

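```bash
python3 -m jog '10 1.3 7.9 0 0;10 0 0 10 0;10 0 0 20 0;10 0 0 25 0;10 -10 -5 20 0;10 -20 -12 0 4;10 -20 -15 0 8;10 -20 -15 0 8;10 -20 -15 0 8;10 -20 -15 0 8;10 -20 -15 0 8;10 -10 -15 0 8;10 0 -15 0 8;10 0 -15 0 8;10 0 -15 0 8;10 0 -20 0 8;10 0 -20 0 8;10 0 -20 0 8;10 0 -20 0 7;10 0 0 0 0'; python3 - <<'E'
from ov import *
from sticks import *
now()
st=r.get_state(); print(st["tool_pos"],st["tool_rot"])
f=grab_frame("top"); sticks(f)
cv2.imwrite("pics/t25.png",cv2.resize(f["image"][80:410,220:520],None,fx=1.8,fy=1.8)[:,:,::-1])
f=grab_frame("side"); sticks(f,40); a=f["image"]; cv2.imwrite("pics/s25.png",cv2.resize(a[130:310,190:380],None,fx=3.3,fy=3.3)[:,:,::-1])
E
```

```text
time_s: 25.8
tool_pos: [0.363, -0.334, 0.2447]
tool_rot: [0.0, -0.069, 0.998, -0.0]
contact_force: [-1.3, -0.7, -1.9]
width: 0.227
pan +x 10mm = [1.59 9.87]  pan +y 10mm = [-9.87  1.59]
t 25.8 handle pan -354.7 167.5 tip z 82.2 th 107.04 F [-1.3 -0.7 -1.9] w 0.227 q [ 1.32  0.26 -0.79  1.85  0.21  1.11  2.16]
[ 0.36303122 -0.33399266  0.24468942] [ 2.29676310e-04 -6.87714138e-02  9.97632381e-01 -2.67948614e-04]
comp 689 c [-103.   -58.8] size [ 39.9 103.9] ang -1.8 x [-123.3  -83.1] y [-110.9   -6.9] z 17.3
comp 728 c [-103.2   63.1] size [106.7  39.6] ang -2.7 x [-123.   -83.4] y [  9.7 116.4] z 17.1
comp 449 c [-102.4  -58.6] size [ 47.1 107.3] ang -2.5 x [-125.9  -78.9] y [-112.3   -4.9] z 16.6
comp 472 c [-102.8   63.5] size [ 46.5 109.5] ang -2.8 x [-126.   -79.5] y [  8.7 118.3] z 16.7
```

View pics/t25.png

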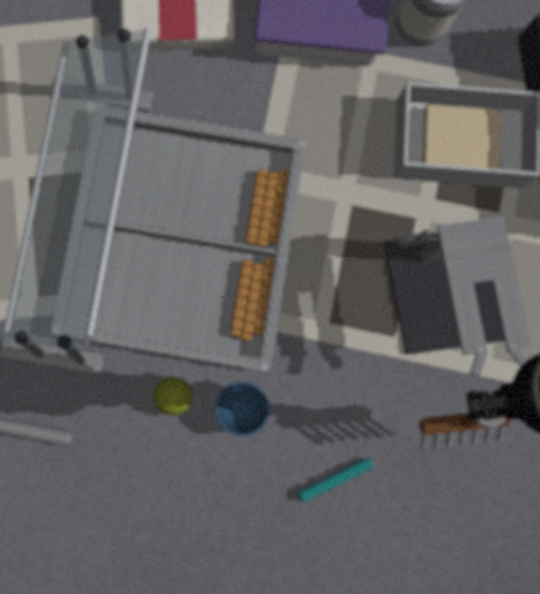

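View pics/s25.png

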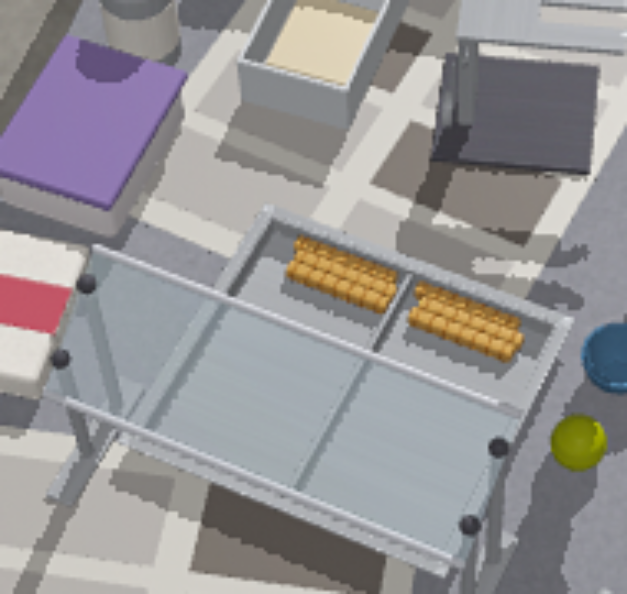

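```bash
python3 -m jog '10 0 -10 0 0;10 0 -15 -10 0;10 0 -14 -15 0;10 5 0 -15 0;10 4 0 -4 0.8;10 0 0 0 0;10 0 0 0 0'; python3 - <<'E'
from h import *
st=r.get_state(); q=st["tool_rot"]; m=R.from_quat([q[1],q[2],q[3],q[0]]).as_matrix(); t=st["tool_pos"]; print(t.round(4),np.degrees(np.arctan2(m[1,0],m[0,0]))%360)
a=np.radians(9); ex=np.array([np.cos(a),np.sin(a)]); ey=np.array([-ex[1],ex[0]]); H=np.array([.4967,-.354])
print("TCP hanger",(1000*(t[:2]-H)@ex).round(1),(1000*(t[:2]-H)@ey).round(1))
f=grab_frame("wrist"); w=cloud(f); d=w[...,:2]-H; X=1000*d@ex; Y=1000*d@ey; Z=1000*w[...,2]
cv2.imwrite("pics/w26.png",f["image"][:,:,::-1])
hsv=cv2.cvtColor(f["image"],cv2.COLOR_RGB2HSV); o=(hsv[...,0]<20)&(hsv[...,1]>110)
for n,lo,hi in [("top",222,240),("head",66,84)]:
    k=o&(Z>lo)&(Z<hi)&(abs(X+125)<45)&(abs(Y)<60)
    print(n,k.sum(),np.percentile(X[k],[2,50,98]).round(1),np.percentile(Y[k],[1,50,99]).round(1),np.percentile(Z[k],[2,50,98]).round(1))
k=(hsv[...,1]<60)&(Z>150)&(Z<166)&(abs(X+130)<30)&(abs(Y)<25); print("collar",k.sum(),np.percentile(X[k],[1,50,99]).round(1),np.percentile(Y[k],[1,50,99]).round(1),np.percentile(Z[k],[5,50,95]).round(1))
g=grab_frame("side"); cv2.imwrite("pics/s26.png",cv2.resize(g["image"][60:240,280:480],None,fx=3.3,fy=3.3,interpolation=cv2.INTER_CUBIC)[:,:,::-1])
E
```

```text
time_s: 26.6
tool_pos: [0.373, -0.3698, 0.2005]
tool_rot: [0.0, -0.076, 0.997, 0.0]
contact_force: [0.3, 0.2, -1.1]
width: 0.225
[ 0.373  -0.3698  0.2005] 188.7324008440403
TCP hanger -124.7 3.8
top 3400 [-134.1 -127.8 -115.5] [-6.5  3.1 12.5] [222.9 232.  233.8]
head 2847 [-147.2 -140.5 -129.8] [-44.8   4.7  52.7] [70.3 75.9 80. ]
collar 1525 [-147.5 -139.1 -120.1] [-13.8   3.2  20.2] [158.2 160.3 161.8]
```

View pics/w26.png

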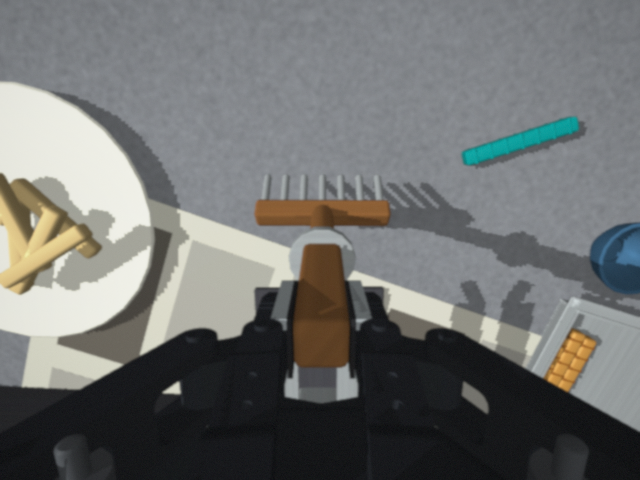

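View pics/s26.png

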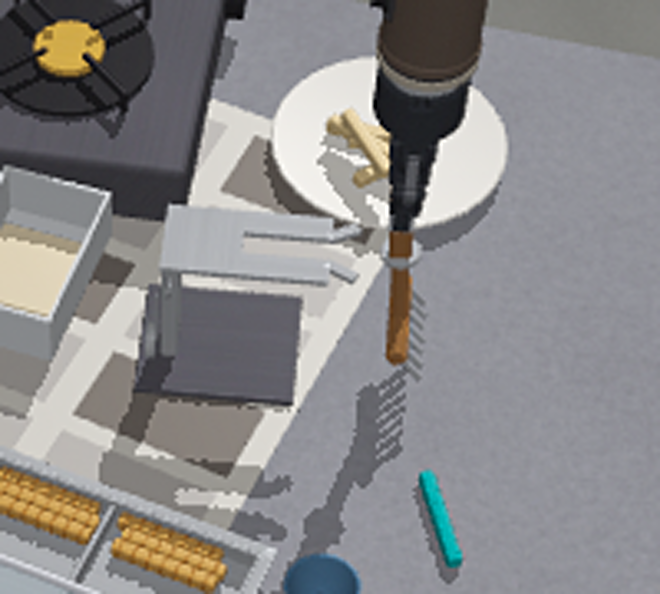

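```bash
python3 -m jog '10 0.5 -3.5 1.5 0;10 8 1.3 0 0;10 13 2 0 0;10 13 2 0 0;10 0 0 0 0'; python3 - <<'E'
from h import *
st=r.get_state(); t=st["tool_pos"]; print(t.round(4),st["contact_force"])
a=np.radians(9); ex=np.array([np.cos(a),np.sin(a)]); ey=np.array([-ex[1],ex[0]]); H=np.array([.4967,-.354])
print("TCP hanger",(1000*(t[:2]-H)@ex).round(1),(1000*(t[:2]-H)@ey).round(1))
f=grab_frame("wrist"); cv2.imwrite("pics/w27.png",cv2.resize(f["image"][150:400,200:440],None,fx=2.4,fy=2.4)[:,:,::-1])
E
```

```text
time_s: 27.2
tool_pos: [0.4097, -0.3674, 0.202]
tool_rot: [0.001, -0.077, 0.997, 0.0]
contact_force: [0.1, 0.1, -1.5]
width: 0.229
[ 0.4097 -0.3674  0.202 ] [ 0.09802824  0.07957833 -1.47511112]
TCP hanger -88.1 0.3
```

View pics/w27.png

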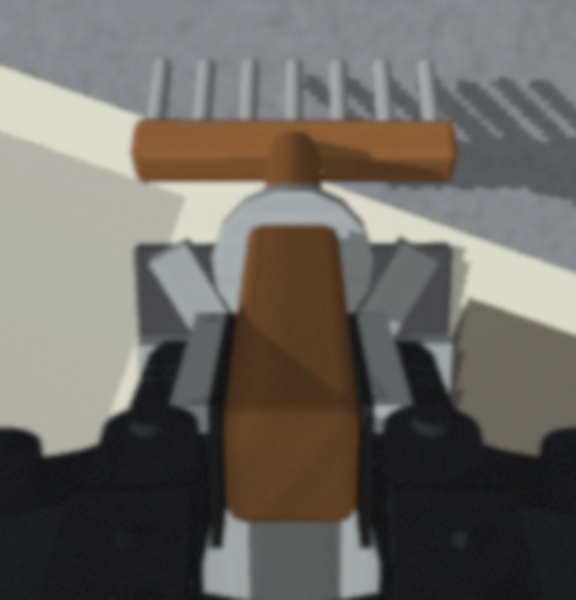

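```bash
python3 -m jog '10 8 1.3 0 0;10 12 1.9 0 0;10 12 1.9 0 0;10 12 1.9 0 0;10 12 1.9 0 0;10 12 1.9 0 0;10 10 1.5 0 0;10 5 0.7 0 0;10 0 0 0 0;10 0 0 0 0'; python3 - <<'E'
from h import *
st=r.get_state(); t=st["tool_pos"]; print(t.round(4),st["contact_force"])
a=np.radians(9); ex=np.array([np.cos(a),np.sin(a)]); ey=np.array([-ex[1],ex[0]]); H=np.array([.4967,-.354])
print("TCP hanger",(1000*(t[:2]-H)@ex).round(1),(1000*(t[:2]-H)@ey).round(1))
f=grab_frame("wrist"); cv2.imwrite("pics/w28.png",cv2.resize(f["image"][150:400,200:440],None,fx=2.4,fy=2.4)[:,:,::-1])
w=cloud(f); d=w[...,:2]-H; X=1000*d@ex; Y=1000*d@ey; Z=1000*w[...,2]; hsv=cv2.cvtColor(f["image"],cv2.COLOR_RGB2HSV)
k=(hsv[...,1]<60)&(Z>155)&(Z<168)&(abs(X+10)<30)&(abs(Y)<22); print("collar",k.sum(),np.percentile(X[k],[1,50,99]).round(1),np.percentile(Y[k],[1,50,99]).round(1),np.percentile(Z[k],[5,50,95]).round(1))
E
```

```text
time_s: 28.25
tool_pos: [0.4895, -0.3558, 0.2017]
tool_rot: [-0.0, -0.075, 0.997, 0.0]
contact_force: [-0.1, -0.2, -1.5]
width: 0.225
[ 0.4895 -0.3558  0.2017] [-0.07924331 -0.21661516 -1.49967395]
TCP hanger -7.4 -0.7
collar 1519 [-30.3 -21.9  -2.9] [-18.2  -1.2  15.7] [159.3 161.4 162.9]
```

View pics/w28.png

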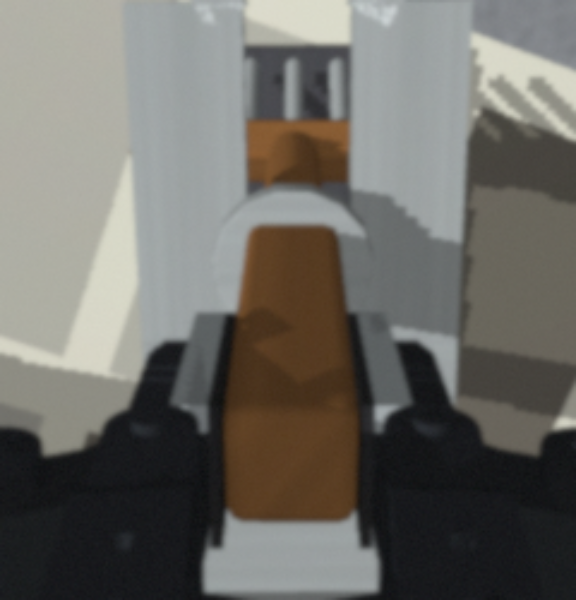

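```bash
python3 -m jog '10 4 0.7 0 0;10 3 0.5 0 0;10 2 0.4 0 0;10 2 0.4 0 0;10 0 0 0 0;10 0 0 -1.5 0;10 0 0 -1.5 0;10 0 0 0 0'
```

```text
time_s: 29.1
tool_pos: [0.5006, -0.3537, 0.1985]
tool_rot: [-0.0, -0.075, 0.997, 0.0]
contact_force: [0.7, -0.3, -1.2]
width: 0.225
```

```bash
python3 - <<'E'
from h import *
st=r.get_state(); t=st["tool_pos"]; print(t.round(4),st["contact_force"])
a=np.radians(9); ex=np.array([np.cos(a),np.sin(a)]); ey=np.array([-ex[1],ex[0]]); H=np.array([.4967,-.354])
print("TCP hanger",(1000*(t[:2]-H)@ex).round(1),(1000*(t[:2]-H)@ey).round(1))
f=grab_frame("wrist")
w=cloud(f); d=w[...,:2]-H; X=1000*d@ex; Y=1000*d@ey; Z=1000*w[...,2]; hsv=cv2.cvtColor(f["image"],cv2.COLOR_RGB2HSV)
k=(hsv[...,1]<60)&(Z>153.5)&(Z<168)&(abs(X+5)<30)&(abs(Y)<22); print("collar",k.sum(),np.percentile(X[k],[1,50,99]).round(1),np.percentile(Y[k],[1,50,99]).round(1),np.percentile(Z[k],[5,50,95]).round(1))
E
```

```text
[ 0.5006 -0.3537  0.1985] [ 0.67957904 -0.27124866 -1.1669294 ]
TCP hanger 3.8 -0.3
collar 1520 [-19.  -10.7   8.2] [-17.9  -0.6  16.1] [156.1 158.2 159.7]
```

```bash
python3 -m jog '10 0 0 -0.8 0;10 0 0 -0.8 0;10 0 0 0 0;24 0 0 0 0;30 0 0 0 0;40 0 0 0 0;60 0 0 0 0;85 0 0 0 0;85 0 0 0 0;85 0 0 0 0'; python3 - <<'E'
from h import *
f=grab_frame("wrist"); cv2.imwrite("pics/w29.png",f["image"][:,:,::-1])
g=grab_frame("side"); cv2.imwrite("pics/s29.png",cv2.resize(g["image"][60:240,280:480],None,fx=3.3,fy=3.3,interpolation=cv2.INTER_CUBIC)[:,:,::-1])
E
```

```text
time_s: 30.15
tool_pos: [0.5009, -0.3537, 0.1972]
tool_rot: [0.0, -0.075, 0.997, 0.0]
contact_force: [0.1, -0.8, 0.6]
width: 0.991
```

View pics/w29.png

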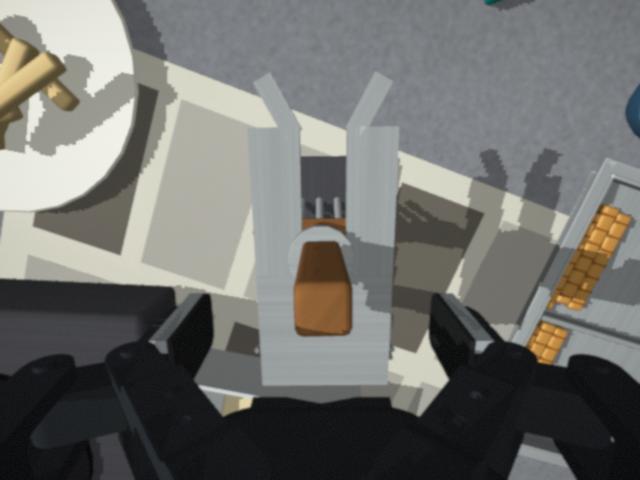

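View pics/s29.png

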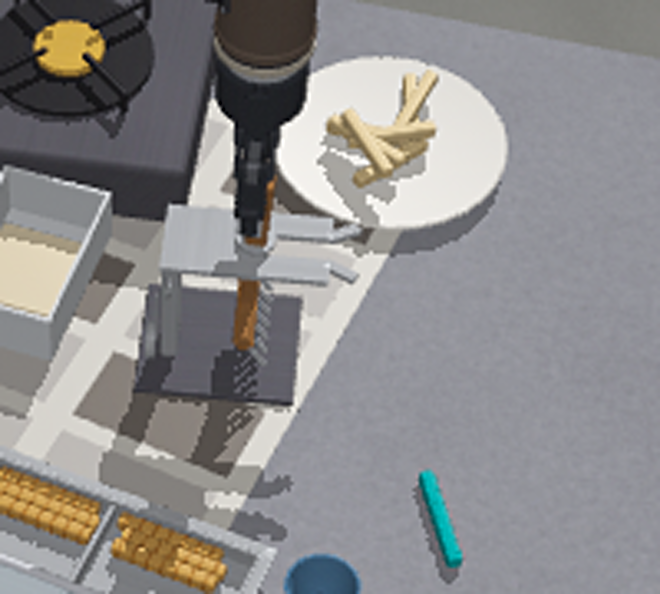

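Released and hanging upright. I'll raise the hand away and verify.

```bash
python3 -m jog '85 0 0 10 0;85 0 0 25 0;85 0 0 35 0;85 0 0 35 0;85 -15 -10 15 0;85 -25 -20 0 0;85 -30 -20 0 0;85 -30 -20 0 0;85 -30 -20 0 0;85 -30 -20 0 0;85 -20 -10 0 0;85 0 0 0 0;85 0 0 0 0'; python3 - <<'E'
from sticks import *
a=np.radians(9); ex=np.array([np.cos(a),np.sin(a)]); ey=np.array([-ex[1],ex[0]]); H=np.array([.4967,-.354])
for n in("top","side"):
    f=grab_frame(n); w=cloud(f); d=w[...,:2]-H; X=1000*d@ex; Y=1000*d@ey; Z=1000*w[...,2]; hsv=cv2.cvtColor(f["image"],cv2.COLOR_RGB2HSV)
    o=(hsv[...,0]<20)&(hsv[...,1]>110)&(abs(Y)<60)&(abs(X)<50)
    k=o&(Z>222); print(n,"top",k.sum(),X[k].min().round(1),X[k].max().round(1),Y[k].min().round(1),Y[k].max().round(1),np.median(Z[k]).round(1))
    k=o&(Z<80); print(n,"head",k.sum(),np.percentile(X[k],[2,98]).round(1),np.percentile(Y[k],[2,98]).round(1),np.median(Z[k]).round(1))
    k=(hsv[...,1]<60)&(Z>154)&(Z<165)&(abs(X)<30)&(abs(Y)<25); print("collar",k.sum(),np.percentile(X[k],[2,98]).round(1),np.percentile(Y[k],[2,98]).round(1),np.median(Z[k]).round(1))
    sticks(f,110 if n=="top" else 40); cv2.imwrite(f"pics/{n}30.png",f["image"][:,:,::-1])
print(r.get_state()["tool_pos"])
E
```

```text
time_s: 31.55
tool_pos: [0.3209, -0.4737, 0.3179]
tool_rot: [0.0, -0.075, 0.997, -0.0]
contact_force: [1.4, -1.2, 0.5]
width: 0.999
pan +x 10mm = [1.59 9.87]  pan +y 10mm = [-9.87  1.59]
top top 88 -12.0 5.6 -8.4 9.3 228.9
top head 130 [-9.6  8.3] [16.7 48.7] 71.9
collar 127 [-19.6  27.9] [-13.7  20.8] 156.4
comp 692 c [-103.4  -59.1] size [104.4  39.9] ang -2.1 x [-123.3  -83.4] y [-111.3   -6.9] z 17.3
comp 723 c [-103.7   63.1] size [106.7  39.8] ang -2.5 x [-123.5  -83.7] y [  9.7 116.4] z 17.4
side top 44 -10.3 7.7 -12.6 13.4 230.6
side head 96 [-11.6   6.6] [-22.1  48.4] 71.1
collar 71 [-25.8  28.5] [-23.   23.7] 156.5
comp 449 c [-102.4  -58.6] size [ 47.1 107.3] ang -2.6 x [-125.9  -78.9] y [-112.3   -4.9] z 16.8
comp 471 c [-102.8   63.5] size [ 46.5 109.5] ang -2.9 x [-126.   -79.5] y [  8.7 118.3] z 16.5
[ 0.32213435 -0.47284732  0.31776528]
```

View pics/top30.png

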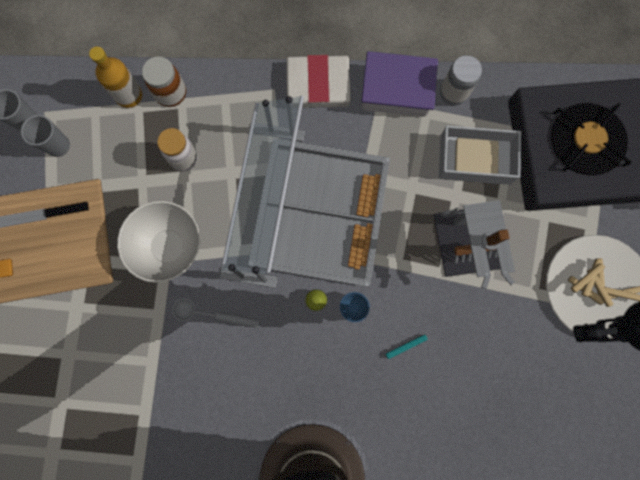

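View pics/side30.png

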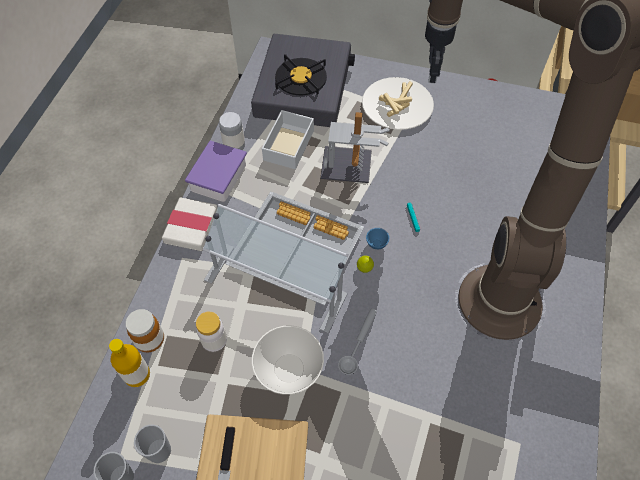

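```bash
python3 -c "
from cell import job_done
print(job_done())"
```

```text
the job is handed in; nothing more can be done
None
```

I combed all six rusks into two straight rows against the open-end wall, put the rake back in its hanger and handed the job in. It took about 32 s of the 70 s allowed, and no verdict was reported.

**Sticks:** In the top view both rows cover pan x from about -123 to -83 mm. They lie flat, with tops at about 17 mm, and straight across. That view puts near-half y at 10 to 116 mm and far-half y at -111 to -7 mm. The three sticks in each half are slightly staggered endwise, and I checked each row as a block rather than stick by stick. The side view agrees to about 4 mm.

**Rake:** The rake hangs upright with its collar on the plate. Top and side views put it about 1 to 3 mm from my measured home point, and the hand is clear of it.

**Other objects:** In the last pictures the bowl, jar, tub, lime, cup and spoon look unmoved, by eye only. I saw no contact with the guard at any point.

**What went wrong on the way:**
- The first pull in the far half jammed two sticks against the rib and tilted the rake about 5° in the grip. I backed off, lifted, and pushed their inner ends straight with the rake turned. The tilt went when I let go of the rake in the hanger.
- Pose readings taken just after a move were briefly off by up to 6 mm. One made the rake look as if it had slipped down in the grip, but a settled reading showed it had not.

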